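# Stack the conservation bench totes on the runner and slide them away

### The job

Pull the runner all the way out of the wooden rack, stack every loose grey tote on the one fixed to it, each turned end for end to the one below so that it sits up on the rim instead of nesting, and put all the brass weights into the topmost tote. Then slide the runner with the whole stack fully home under the rack's top board, leaving the other things on the bench alone.

Things in the scene. Friction and masses are not known exactly. Their poses are not given: they have to be found in the camera images.
- tote0: loose grey sheet-steel tote, 132 mm long (x), 82 wide (y), 58 high, 280 g; all totes are alike. Origin: centre of its underside, z up; the +x end is cut low (27 mm high; the other 50). None if absent. Grip from above across the two lugs at mid-length (34 mm long, faces at y = +-33 mm, tops 58 mm up), closing along y, pads about 45 mm above the origin
- tote1: loose grey sheet-steel tote, 132 mm long (x), 82 wide (y), 58 high, 280 g; all totes are alike. Origin: centre of its underside, z up; the +x end is cut low (27 mm high; the other 50). None if absent. Turned end for end to the tote below (yaw differs by pi) it stacks, origin 42 mm above the lower one's; facing the same way its feet drop through the rim's slots: it nests, only 20 mm above
- tote2: loose grey sheet-steel tote, 132 mm long (x), 82 wide (y), 58 high, 280 g; all totes are alike. Origin: centre of its underside, z up; the +x end is cut low (27 mm high; the other 50). None if absent. Stacked play: 4 mm either way in x, 3 mm in y (foot lips hang 8 mm outside the rim below). Inner floor 8 mm above the origin, 105 x 39 mm, widening upward to the rim, 50 mm up
- weight0: loose brass weight, about 110 g: disc 26 mm across and 18 mm high, with a straight stem knob 12 mm across on top, 44 mm high in all, standing on the table; gripped by the knob from above. Origin: centre of its underside, z along the knob. None if absent
- weight1: loose brass weight, about 110 g: disc 26 mm across and 18 mm high, with a straight stem knob 12 mm across on top, 44 mm high in all, standing on the table; gripped by the knob from above. Origin: centre of its underside, z along the knob. None if absent
- weight2: loose brass weight, about 110 g: disc 26 mm across and 18 mm high, with a straight stem knob 12 mm across on top, 44 mm high in all, standing on the table; gripped by the knob from above. Origin: centre of its underside, z along the knob. None if absent
- runner (a joint): travel of the dark wooden runner in the wooden rack, m: 0 = fully home under the rack's top board, 0.13 = fully out (a stop). Slides level with about 2 N of friction and stays where it is left. It moves out along -y of the rack (away from the rack) and home along +y
- runner_tote (a point): origin of the bottom tote, which is screwed to the runner (same shape, frame and facing rule as the loose totes: its x axis is its length and points to its low end); moves with the runner, 14 mm above the table. Runner travels along -y of this frame as it comes out
- runner_handle (a point): point on the runner's upright steel tab, 15 mm below its top (tab 12 mm thick along x, 24 mm along y, top 74 mm above the table), 112 mm in front (-y) of runner_tote; same axes. Pinch it from above, fingers closing along x
- rack: fixed wooden rack: top board 210 x 130 mm, underside 225 mm above the table, on four posts with 152 mm between them along x; origin at table level under the bottom tote when the runner is home; board from y = -45 to +85 mm. y points in, along the runner's travel home; aluminium rails 12 mm high either side of the runner
- folder: flat white bone folder, 110 x 18 x 5 mm, lying among the totes. Not part of the job; leave it alone
- tape: roll of paper tape, 70 mm across, 25 mm high. Not part of the job; leave it alone
- brush: brush, 170 mm, lying at the far side. Not part of the job; leave it alone
- cup: white plastic cup, 76 mm across, 70 mm high. Not part of the job; leave it alone
- jar: glass jar, 70 mm across, 90 mm high. Not part of the job; leave it alone
- spray: white spray bottle, 72 mm across, 195 mm high. Not part of the job; leave it alone
- pot: white pot with brush handles standing in it, 72 mm across, 180 mm high. Not part of the job; leave it alone

How it is judged:
On the way, in this order (a step that is already met when the one before it is completed fails the run):
1. the runner is pulled all the way out (value of joint runner above 0.118 m), for 0.2 s.
2. with the runner out, all loose totes are stacked (not nested) on the runner's tote and all weights are in the topmost one (value of joint runner above 0.1 m and x of tote0 in the frame of runner_tote between -0.015 and 0.015 m and y of tote0 in the frame of runner_tote between -0.012 and 0.012 m and angle between each of tote0, tote1, tote2's own z axis and vertical below 0.06 rad and linear speed of each of tote0, tote1, tote2, weight0, weight1, weight2 below 0.03 m/s and (z of tote0 in the frame of runner_tote between 0.037 and 0.047 m or z of tote0 in the frame of runner_tote between 0.079 and 0.089 m or z of tote0 in the frame of runner_tote between 0.121 and 0.131 m) and x of tote1 in the frame of runner_tote between -0.015 and 0.015 m and y of tote1 in the frame of runner_tote between -0.012 and 0.012 m and (z of tote1 in the frame of runner_tote between 0.037 and 0.047 m or z of tote1 in the frame of runner_tote between 0.079 and 0.089 m or z of tote1 in the frame of runner_tote between 0.121 and 0.131 m) and x of tote2 in the frame of runner_tote between -0.015 and 0.015 m and y of tote2 in the frame of runner_tote between -0.012 and 0.012 m and (z of tote2 in the frame of runner_tote between 0.037 and 0.047 m or z of tote2 in the frame of runner_tote between 0.079 and 0.089 m or z of tote2 in the frame of runner_tote between 0.121 and 0.131 m) and x of weight0 in the frame of runner_tote between -0.055 and 0.055 m and y of weight0 in the frame of runner_tote between -0.036 and 0.036 m and z of each of weight0, weight1, weight2 in the frame of tote0 above 0 m and z of each of weight0, weight1, weight2 in the frame of tote1 above 0 m and z of each of weight0, weight1, weight2 in the frame of tote2 above 0 m and (z of weight0 in the frame of tote0 below 0.036 m or z of weight0 in the frame of tote1 below 0.036 m or z of weight0 in the frame of tote2 below 0.036 m) and x of weight1 in the frame of runner_tote between -0.055 and 0.055 m and y of weight1 in the frame of runner_tote between -0.036 and 0.036 m and (z of weight1 in the frame of tote0 below 0.036 m or z of weight1 in the frame of tote1 below 0.036 m or z of weight1 in the frame of tote2 below 0.036 m) and x of weight2 in the frame of runner_tote between -0.055 and 0.055 m and y of weight2 in the frame of runner_tote between -0.036 and 0.036 m and (z of weight2 in the frame of tote0 below 0.036 m or z of weight2 in the frame of tote1 below 0.036 m or z of weight2 in the frame of tote2 below 0.036 m)), for 0.2 s.
At the end, for the whole second after the job is handed in: The runner is home within 8 mm; every loose tote present stands on the stack: its origin a multiple of 42 mm (within 5 mm) above that of the runner's tote, within 15 mm along and 12 mm across it, level within 0.06 rad; every weight present lies on the floor of the topmost tote; all at rest (value of joint runner below 0.008 m and x of tote0 in the frame of runner_tote between -0.015 and 0.015 m and y of tote0 in the frame of runner_tote between -0.012 and 0.012 m and angle between each of tote0, tote1, tote2's own z axis and vertical below 0.06 rad and linear speed of each of tote0, tote1, tote2, weight0, weight1, weight2 below 0.03 m/s and (z of tote0 in the frame of runner_tote between 0.037 and 0.047 m or z of tote0 in the frame of runner_tote between 0.079 and 0.089 m or z of tote0 in the frame of runner_tote between 0.121 and 0.131 m) and x of tote1 in the frame of runner_tote between -0.015 and 0.015 m and y of tote1 in the frame of runner_tote between -0.012 and 0.012 m and (z of tote1 in the frame of runner_tote between 0.037 and 0.047 m or z of tote1 in the frame of runner_tote between 0.079 and 0.089 m or z of tote1 in the frame of runner_tote between 0.121 and 0.131 m) and x of tote2 in the frame of runner_tote between -0.015 and 0.015 m and y of tote2 in the frame of runner_tote between -0.012 and 0.012 m and (z of tote2 in the frame of runner_tote between 0.037 and 0.047 m or z of tote2 in the frame of runner_tote between 0.079 and 0.089 m or z of tote2 in the frame of runner_tote between 0.121 and 0.131 m) and x of weight0 in the frame of runner_tote between -0.055 and 0.055 m and y of weight0 in the frame of runner_tote between -0.036 and 0.036 m and z of each of weight0, weight1, weight2 in the frame of tote0 above 0 m and z of each of weight0, weight1, weight2 in the frame of tote1 above 0 m and z of each of weight0, weight1, weight2 in the frame of tote2 above 0 m and (z of weight0 in the frame of tote0 below 0.036 m or z of weight0 in the frame of tote1 below 0.036 m or z of weight0 in the frame of tote2 below 0.036 m) and x of weight1 in the frame of runner_tote between -0.055 and 0.055 m and y of weight1 in the frame of runner_tote between -0.036 and 0.036 m and (z of weight1 in the frame of tote0 below 0.036 m or z of weight1 in the frame of tote1 below 0.036 m or z of weight1 in the frame of tote2 below 0.036 m) and x of weight2 in the frame of runner_tote between -0.055 and 0.055 m and y of weight2 in the frame of runner_tote between -0.036 and 0.036 m and (z of weight2 in the frame of tote0 below 0.036 m or z of weight2 in the frame of tote1 below 0.036 m or z of weight2 in the frame of tote2 below 0.036 m)); the robot touches nothing.
It fails at once if another thing on the bench is pushed about or knocked over (moved more than 5 cm) (distance of any of folder, tape, brush, cup, jar, spray, pot from where it was at the start of the episode above 0.05 m).
Of tote0, tote1, tote2 only 2 to 3 are there at a start; the rules pass over those that are not, and their reading is None.
Of weight0, weight1, weight2 only 2 to 3 are there at a start; the rules pass over those that are not, and their reading is None.
At some moment in a run one of weight0, weight1, weight2 may be knocked a few centimetres aside while the robot is not near it.
Once in a run the grip may slacken for a moment while it holds something.
It also fails if it takes over 200 s, if anything falls off the work surface, if the arm or the gripper's body presses on something with over 40 N, if the wrist force passes 120 N, or if a joint passes its speed limit or range.

### The arm

A 7-joint arm with a two-finger parallel gripper is mounted at the origin on the work surface. World frame = base frame: x ahead of the robot, y to its left, z up, the work surface at z = 0. Lengths are in m, angles in rad, forces in N, time in s.
With the tool pointing down it reaches from about 0.425 to 0.875 m from the base axis. Payload 9.9 kg.
Tool frame: the origin (TCP) lies midway between the tips of the shut fingers; the grasp point (between the pads) lies 19 mm behind it; z points along the fingers, y is the direction in which the jaws open and shut (so a half turn about z gives the same grasp; the last joint's range is limited). The gripper opens to 85 mm and grips with 20 to 120 N. Pads are 22 mm wide; open, the fingers measure 114 mm over their backs; the gripper's body (76 mm by 85 mm) begins 54 mm behind the grasp point. The pads swing forward as they close: fully open they stand 13 mm farther back than shut.
Start: joints at [1.237, 0.576, 0.025, 1.437, -0.015, 1.129, -0.057], TCP at [0.167, -0.654, 0.197] pointing down, gripper open.
Joint ranges: [-2.76, 2.76], [-0.34, 2.15], [-1.52, 1.57], [0.19, 2.46], [-1.09, 4.23], [0.17, 1.99], [-2.82, 2.82]. Speed limits (rad/s): [2.22, 2.22, 3.01, 3.01, 3.14, 3.14, 3.14].

### API

Orientations are given as a unit quaternion [w, x, y, z].
In Python, from plant import ctrl, cams, order gives the robot as it stands.
- The arm moves only by the tool send_rows, never from a script. Its argument "commands" is one flat list of numbers, 7 for each row, row after row: the shift along the tool's x, y, z in m, then the turn, a rotation vector about the tool's x, y, z in rad, then the gripper's target within -1 to 1 (shut at 1, half-way at 0, fully open at -1). In form: [tx, ty, tz, rx, ry, rz, claw, tx, ty, tz, rx, ry, rz, claw, ...]. A call has 1 to 8 rows; each row is the pose to reach, as a shift and turn from the pose measured when the call began, along the tool's axes at that moment; what a row does not reach only later rows make up. A row lasts 1/8 s, in which the tool goes at most 62.5 mm and 10.7 degrees, less where a joint would pass 70% of its speed; a pose out of reach is approached as far as the arm can. A call with a gripper value outside its range is refused whole. The fingers move at their own pace and stop on an object; "squeeze" is the grip in N (left out, the last holds). Time passes only in rows, so rows that repeat a pose let the fingers close. It gives the time, the measured TCP pose, the force and the opening at its end, in the units of the state.
- ctrl.sense(): the state, without advancing time (a new reading comes with each control period).
- cams.snapshot(name): name is "scene" or "top"; returns a dict with "pixels" (384x512x3 uint8, red, green, blue), "K" (3x3 intrinsics, pixels), "R" (3x3) and "t" (3): a world point X has camera coordinates R X + t. Camera axes: x right, y down, z forward; pixel columns grow to the right and rows downward; lengths in m; the calibration is good to about 2 mm. A picture is of the moment at which its call begins. There is no depth.
- order.sign_off(): hands the job in, once; it reports no verdict.
The state is a dict: "time_s": time; "qpos": joint angles; "joint_velocities": joint speeds; "joint_efforts": joint torques, N m; "tcp_pos": TCP position; "tool_rot": TCP orientation; "contact_force": force on the tool from outside, world axes, zero at the start; "torque": the same for the moment, N m; "gripper_width": finger opening in m.
Only numpy, scipy, OpenCV 4.12 (cv2) and the standard library are available. Lean on these libraries where they do the work, as an engineer would, in place of code of your own. Each camera call takes 0.05 s, during which the arm holds its last target.

## Working session

There is one attempt and no reset: what is moved stays moved. The work goes in short steps, Python scripts to look and compute and a tool call to move; the robot and the scene stay as the last step left them, time stands still between calls to the robot, and variables do not carry over. Pictures are saved under pics/ and viewed, and the job is handed in when it is done.

Besides the shell and the picture viewer there is one more tool, called as name(argument=value, ...) on one line, values as JSON. send_rows: Moves the arm, as the interface text tells. Its arguments: {"type":"object","properties":{"commands":{"type":"array","items":{"type":"number"}},"squeeze":{"type":"number"}},"required":["commands"]}

```bash
ls; mkdir -p pics; cat > h.py <<'E'
import numpy as np, cv2
from plant import ctrl, cams, order
def snap(n,fn=None):
    s=cams.snapshot(n)
    if fn: cv2.imwrite('pics/'+fn,s['pixels'][:,:,::-1])
    return s
def ray(s,u,v,z):
    K,R,t=map(np.array,(s['K'],s['R'],s['t']))
    d=R.T@np.linalg.inv(K)@np.array([u,v,1.]); c=-R.T@t
    return c+d*(z-c[2])/d[2]
def proj(s,X):
    K,R,t=map(np.array,(s['K'],s['R'],s['t']))
    p=K@(R@np.array(X)+t); return p[:2]/p[2]
E
python3 - <<'E'
from h import *
for n in('scene','top'):
    s=snap(n,n+'0.png'); im=cv2.resize(s['pixels'][:,:,::-1],(800,600),interpolation=cv2.INTER_CUBIC); cv2.imwrite(f'pics/{n}0b.png',im)
    print(n,np.round(-np.array(s['R']).T@s['t'],3),np.round(s['K'],1).tolist())
print(ctrl.sense())
E
```

```text
pics
scene [ 0.96  -0.731  0.714] [[393.6, 0.0, 258.7], [0.0, 393.6, 192.7], [0.0, 0.0, 1.0]]
top [4.380e-01 1.000e-03 1.286e+00] [[492.9, 0.0, 256.9], [0.0, 492.9, 192.5], [0.0, 0.0, 1.0]]
{'time_s': 0.1, 'qpos': array([ 1.23721864,  0.57643307,  0.02481801,  1.43783392, -0.01499056,
        1.12903497, -0.05650043]), 'joint_velocities': array([ 0.00058425, -0.00163259, -0.00027284, -0.00070583, -0.00040252,
       -0.00161804, -0.00067483]), 'joint_efforts': array([ 7.95805827e-03, -7.67298818e+01,  2.25865111e+00, -2.86602581e+01,
        1.58949522e-02,  8.57942359e-03, -7.05756818e-06]), 'tcp_pos': array([ 0.16675168, -0.65358684,  0.19593485]), 'tool_rot': array([-7.51482456e-04,  9.92207457e-01,  1.24594465e-01, -1.29800295e-04]), 'contact_force': array([ 0.41652273, -0.29622666, -0.06543882]), 'torque': array([0.00240274, 0.03263464, 0.00632582]), 'gripper_width': 0.08541986226298569}
```

View pics/scene0b.png

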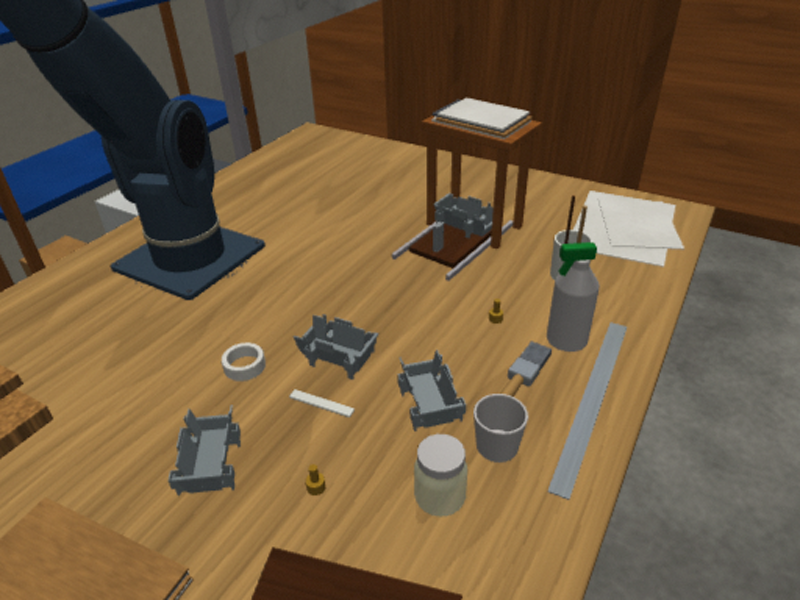

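View pics/top0b.png

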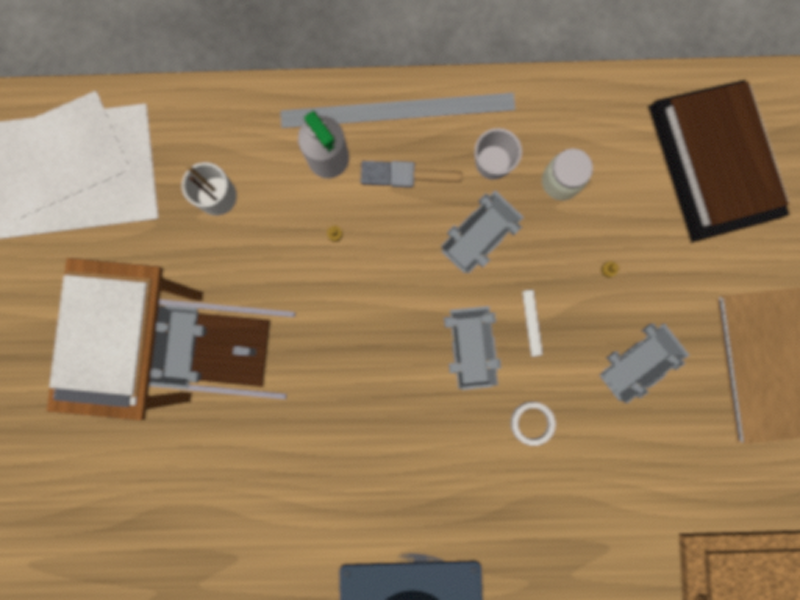

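```bash
python3 - <<'E'
from h import *
t=cv2.imread('pics/top0.png'); s=cv2.imread('pics/scene0.png')
def crop(im,x,y,w,h,f,fn): cv2.imwrite('pics/'+fn,cv2.resize(im[y:y+h,x:x+w],None,fx=f,fy=f,interpolation=cv2.INTER_CUBIC))
crop(t,270,110,180,160,4.4,'t_tot.png'); crop(t,20,150,190,130,4.2,'t_rack.png')
crop(s,100,190,210,140,3.8,'s_tot.png'); crop(s,230,50,160,160,3.7,'s_rack.png')
E
```

```text
(no output)
```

View pics/t_tot.png

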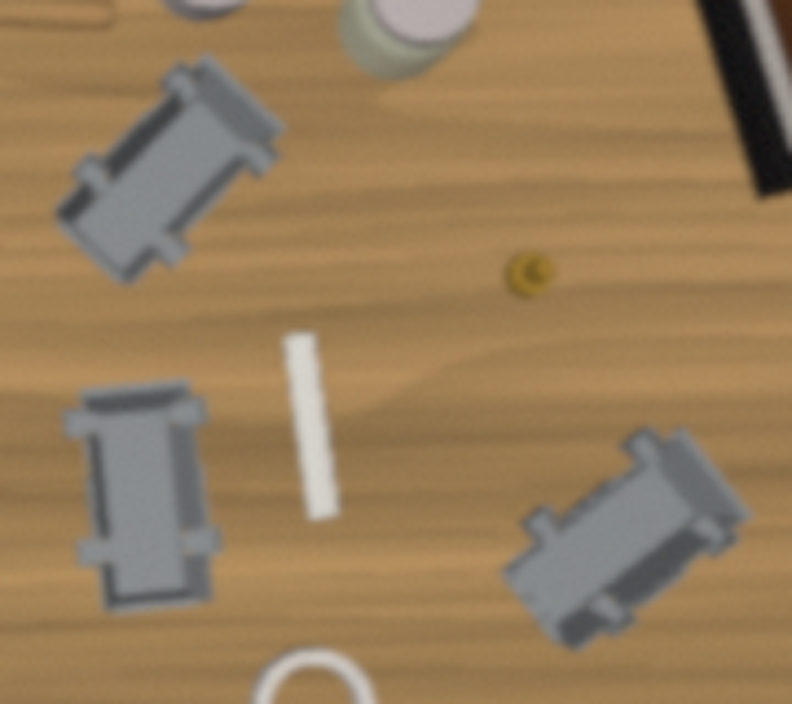

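View pics/t_rack.png

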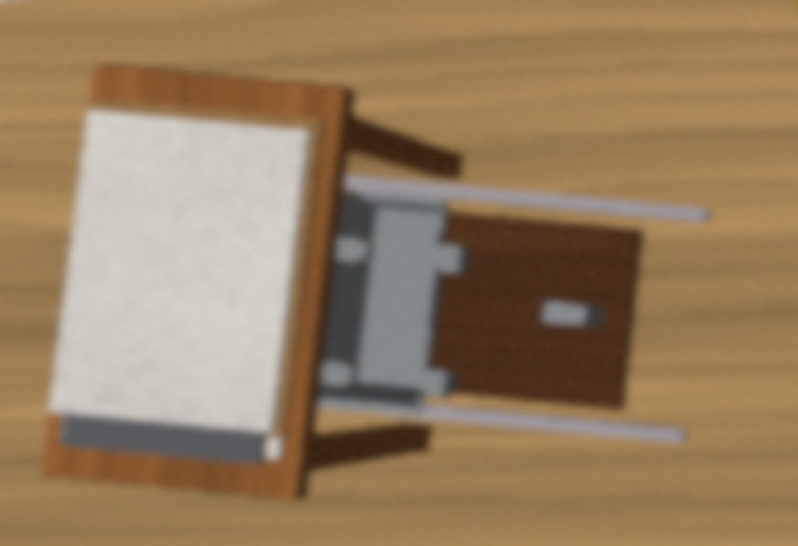

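View pics/s_tot.png

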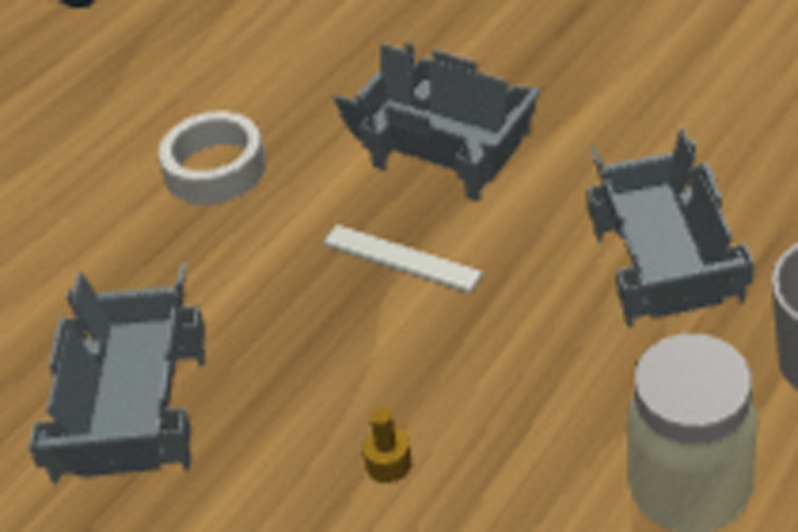

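View pics/s_rack.png

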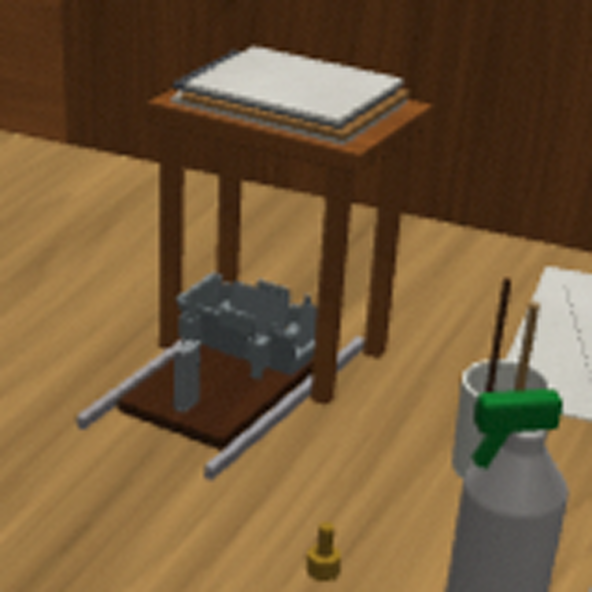

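```bash
python3 - <<'E'
from h import *
t=cv2.imread('pics/top0.png'); s=cv2.imread('pics/scene0.png')
def crop(im,x,y,w,h,f): 
    o=cv2.resize(im[y:y+h,x:x+w],None,fx=f,fy=f,interpolation=cv2.INTER_CUBIC); return cv2.convertScaleAbs(o,alpha=1.4)
a=crop(t,280,190,45,62,9); b=crop(s,185,195,64,50,9)[:558]
H=max(a.shape[0],b.shape[0]); p=lambda i:cv2.copyMakeBorder(i,0,H-i.shape[0],0,0,cv2.BORDER_CONSTANT)
cv2.imwrite('pics/z.png',cv2.resize(np.hstack([p(a),p(b)]),None,fx=.8,fy=.8))
cv2.imwrite('pics/z2.png',crop(s,270,120,70,60,9))
E
```

```text
(no output)
```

View pics/z.png

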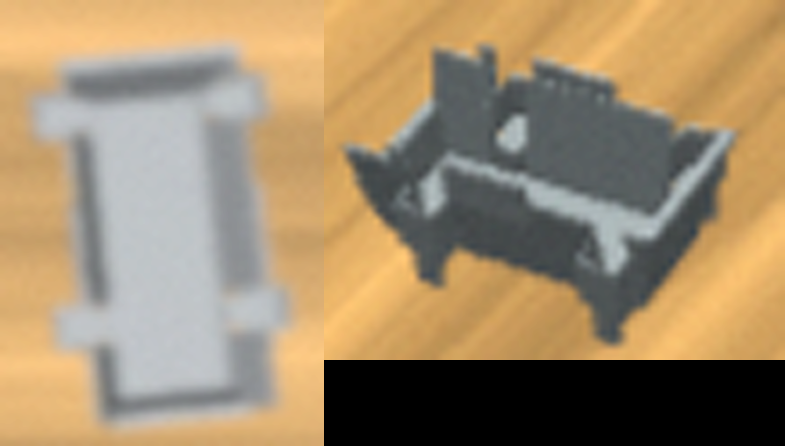

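View pics/z2.png

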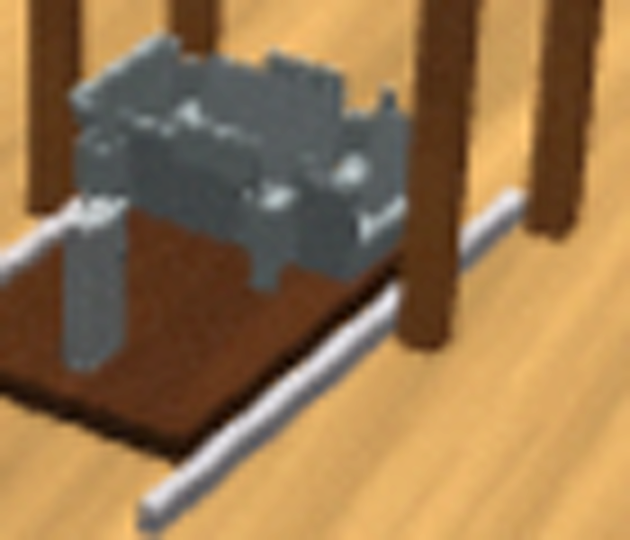

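```bash
cat >> h.py <<'E'
def grid(im,x,y,w,h,f,fn,step=5):
    o=cv2.resize(im[y:y+h,x:x+w],None,fx=f,fy=f,interpolation=cv2.INTER_CUBIC)
    o=cv2.convertScaleAbs(o,alpha=1.3)
    for u in range(-(-x//step)*step,x+w,step):
        cv2.line(o,(int((u-x+.5)*f),0),(int((u-x+.5)*f),o.shape[0]),(0,255,255) if u%10==0 else (0,160,0),1)
        if u%10==0: cv2.putText(o,str(u),(int((u-x+.5)*f),10),0,.4,(0,0,255),1)
    for v in range(-(-y//step)*step,y+h,step):
        cv2.line(o,(0,int((v-y+.5)*f)),(o.shape[1],int((v-y+.5)*f)),(0,255,255) if v%10==0 else (0,160,0),1)
        if v%10==0: cv2.putText(o,str(v),(0,int((v-y+.5)*f)),0,.4,(0,0,255),1)
    cv2.imwrite('pics/'+fn,o)
E
python3 - <<'E'
from h import *
t=cv2.imread('pics/top0.png')
grid(t,280,190,45,62,9,'gM.png')
grid(t,278,118,60,60,9,'gB.png')
grid(t,380,200,65,62,9,'gC.png')
grid(t,85,185,90,75,8,'gR.png')
# rails
hsv=cv2.cvtColor(t,cv2.COLOR_BGR2HSV)
for (x,y) in [(180,200),(180,252),(154,224)]: print(t[y-2:y+3,x].tolist())
# brass
m=cv2.inRange(hsv,(18,140,40),(30,255,200)); n,l,st,c=cv2.connectedComponentsWithStats(m)
for i in range(1,n):
    if st[i,4]>15 and st[i,4]<300: print(st[i],c[i])
E
```

```text
[[110, 135, 160], [141, 144, 158], [154, 148, 157], [143, 144, 157], [117, 139, 163]]
[[85, 125, 155], [105, 126, 150], [134, 137, 149], [150, 145, 152], [144, 144, 156]]
[[109, 109, 115], [133, 131, 130], [140, 136, 134], [141, 135, 133], [126, 122, 124]]
[209 144  10  11  84] [213.57142857 148.91666667]
[385 167  11  11  98] [389.94897959 171.97959184]
```

View pics/gM.png

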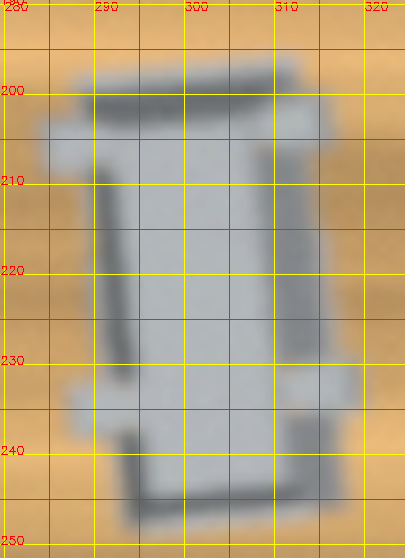

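View pics/gB.png

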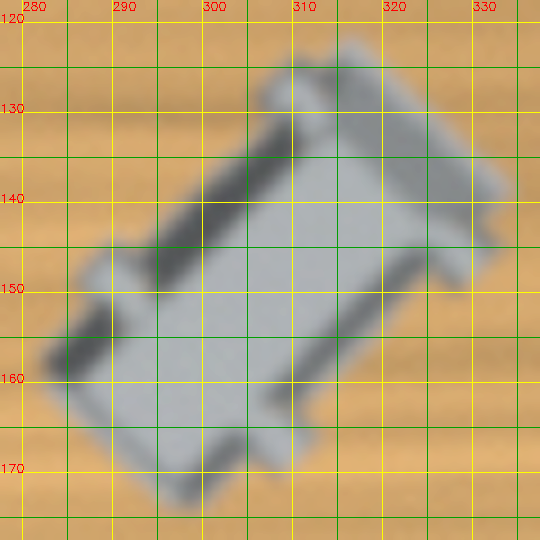

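View pics/gC.png

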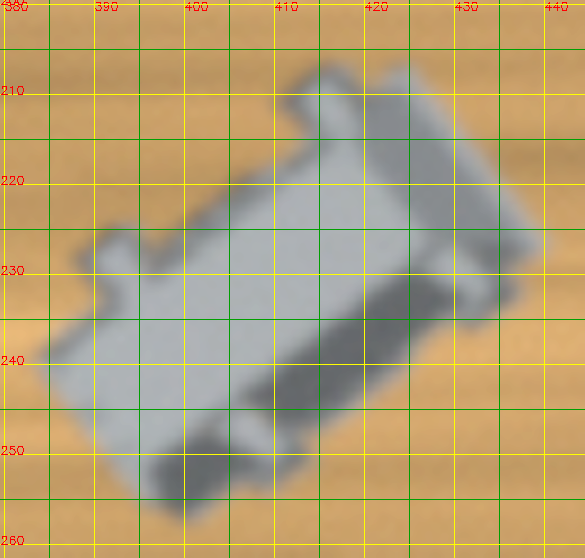

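View pics/gR.png

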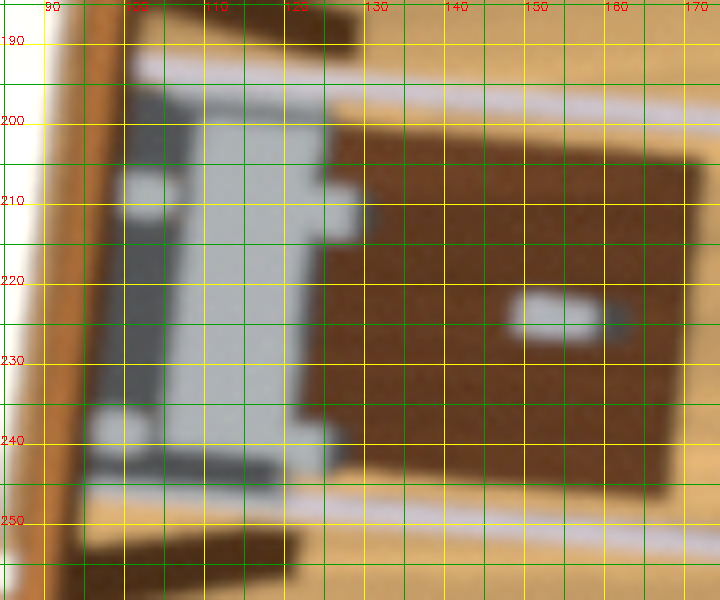

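```bash
python3 - <<'E'
from h import *
s=snap('top')
T={'M':[(288.5,199),(311,196.5),(293.5,248),(315.5,245.5)],'B':[(316,122),(333.5,139),(282.5,158.5),(298,173.5)],'C':[(423.5,207),(439,226.5),(384,239),(399,257)]}
for k,p in T.items():
    a=[ray(s,*q,.05) for q in p[:2]]; b=[ray(s,*q,.027) for q in p[2:]]; b5=[ray(s,*q,.05) for q in p[2:]]
    m1=(a[0]+a[1])/2; m2=(b[0]+b[1])/2; m5=(b5[0]+b5[1])/2
    d=m2-m1; L=np.hypot(*d[:2]); d5=m5-m1
    w1=np.linalg.norm(a[0]-a[1]); w2=np.linalg.norm(b[0]-b[1])
    e=a[1]-a[0]; 
    c=m1[:2]+d[:2]/L*.066
    print(k,'sep',L.round(4),np.hypot(*d5[:2]).round(4),'w',w1.round(3),w2.round(3),'yaw',np.degrees(np.arctan2(d[1],d[0])).round(1),np.degrees(np.arctan2(d5[1],d5[0])).round(1),np.degrees(np.arctan2(e[1],e[0])).round(1),'c',c.round(4), 'r',np.hypot(*c).round(3))
print('handle',ray(s,(148+159)/2,224,.074))
print('corners home', ray(s,172,203,.014),ray(s,168,247,.014))
for a,b in [((100,193),(175,199.5)),((125,248.5),(170,252.5))]:
    A,B=ray(s,*a,.012),ray(s,*b,.012); print('rail',A,B,np.degrees(np.arctan2(*(A-B)[:2])))
for p in [(213.6,148.9),(389.9,172)]: print('w',ray(s,*p,.02))
for n,p in dict(jar=(366,108),cup=(318,98),brush0=(232,111),brush1=(296,112),tape=(341,271),spray=(207,92)).items(): print(n,ray(s,*p,.03).round(3))
E
```

```text
M sep 0.1238 0.1229 w 0.057 0.056 yaw -175.5 -176.5 -85.2 c [ 0.4549 -0.1113] r 0.468
B sep 0.1233 0.1265 w 0.062 0.056 yaw 133.8 134.3 -136.5 c [ 0.6444 -0.1278] r 0.657
C sep 0.1232 0.1276 w 0.061 0.059 yaw 128.0 126.0 -144.1 c [ 0.4233 -0.3814] r 0.57
handle [0.46449639 0.25710283 0.074     ]
corners home [0.51866315 0.22136128 0.014     ] [0.40582256 0.23321003 0.014     ]
rail [0.54997147 0.40817031 0.012     ] [0.52765503 0.21380812 0.012     ] 6.5499510877979255
rail [0.40498767 0.34419733 0.012     ] [0.39157898 0.22862424 0.012     ] 6.617820485886316
w [0.65590033 0.11038271 0.02      ]
w [ 0.58282765 -0.34374707  0.02      ]
jar [ 0.75  -0.287  0.03 ]
cup [ 0.78  -0.164  0.03 ]
brush0 [0.752 0.06  0.03 ]
brush1 [ 0.745 -0.106  0.03 ]
tape [ 0.334 -0.205  0.03 ]
spray [0.804 0.124 0.03 ]
```

```bash
cat >> h.py <<'E'
from scipy.spatial.transform import Rotation as Ro
def state():
    s=ctrl.sense(); w,x,y,z=s['tool_rot']; R=Ro.from_quat([x,y,z,w]); m=R.as_matrix()
    print('t',round(s['time_s'],2),'tcp',np.round(s['tcp_pos'],4),'psi',round(np.degrees(np.arctan2(m[1,0],m[0,0])),1),'q',np.round(s['qpos'],2),'F',np.round(s['contact_force'],1),'w',round(s['gripper_width'],4))
    return np.array(s['tcp_pos']),R
def tgt(*pts):
    p,R=state()
    for x,y,z,psi in pts:
        Rt=Ro.from_euler('z',psi,degrees=True)*Ro.from_matrix(np.diag([1.,-1,-1]))
        sh=R.inv().apply(np.array([x,y,z])-p); rv=(R.inv()*Rt).as_rotvec()
        print((x,y,z,psi),'->',np.round(sh,4).tolist(),np.round(rv,3).tolist())
E
python3 - <<'E'
from h import *
tgt((.4,-.42,.3,20),(.55,-.1,.3,50),(.4645,.2571,.2,83.4))
E
```

```text
t 0.15 tcp [ 0.1668 -0.6537  0.196 ] psi 14.3 q [ 1.24  0.58  0.02  1.44 -0.01  1.13 -0.06] F [ 0.4  0.9 -0.1] w 0.0857
(0.4, -0.42, 0.3, 20) -> [0.2838, -0.1689, -0.1038] [-0.001, -0.0, -0.099]
(0.55, -0.1, 0.3, 50) -> [0.5082, -0.4419, -0.1034] [-0.001, -0.0, -0.623]
(0.4645, 0.2571, 0.2, 83.4) -> [0.5137, -0.8089, -0.003] [-0.001, -0.001, -1.206]
```

send_rows(commands=[0,0,-0.06,0,0,0,-1,0.05,-0.03,-0.1,0,0,0,-1,0.1,-0.06,-0.1,0,0,-0.03,-1,0.15,-0.09,-0.1,0,0,-0.06,-1,0.2,-0.12,-0.1,0,0,-0.1,-1,0.25,-0.15,-0.1,0,0,-0.15,-1,0.285,-0.19,-0.1,0,0,-0.2,-1,0.32,-0.235,-0.1,0,0,-0.25,-1])

```text
time_s: 1.15
tcp_pos: [0.4195, -0.3454, 0.296]
tool_rot: [-0.001, 0.969, 0.248, -0.0]
contact_force: [0.5, 0.0, 0.1]
gripper_width: 0.0855
```

```bash
python3 - <<'E'
from h import *
tgt((.55,-.1,.3,50),(.4645,.2571,.2,83.4))
E
```

```text
t 1.15 tcp [ 0.4195 -0.3454  0.296 ] psi 28.7 q [ 0.69  0.3  -0.12  1.62  0.04  1.22 -0.51] F [0.5 0.  0.1] w 0.0855
(0.55, -0.1, 0.3, 50) -> [0.2324, -0.1524, -0.0037] [-0.002, -0.0, -0.371]
(0.4645, 0.2571, 0.2, 83.4) -> [0.3291, -0.5065, 0.0968] [-0.001, -0.001, -0.954]
```

send_rows(commands=[0.05,-0.035,0,0,0,-0.1,-1,0.1,-0.07,0,0,0,-0.2,-1,0.145,-0.11,0,0,0,-0.3,-1,0.18,-0.16,0,0,0,-0.4,-1,0.21,-0.215,0,0,0,-0.5,-1,0.24,-0.27,0,0,0,-0.6,-1,0.265,-0.33,0.01,0,0,-0.7,-1,0.29,-0.385,0.02,0,0,-0.8,-1])

```text
time_s: 2.15
tcp_pos: [0.4884, 0.1312, 0.2769]
tool_rot: [-0.001, 0.795, 0.607, 0.0]
contact_force: [2.2, 0.3, -0.3]
gripper_width: 0.0853
```

```bash
python3 - <<'E'
from h import *
tgt((.4645,.2571,.15,83.4),(.4645,.2571,.045,83.4))
E
```

```text
t 2.15 tcp [0.4884 0.1312 0.2769] psi 74.7 q [ 0.02  0.28 -0.5   1.73  0.14  1.16 -0.78] F [ 2.2  0.3 -0.3] w 0.0853
(0.4645, 0.2571, 0.15, 83.4) -> [0.115, -0.0561, 0.1271] [-0.0, -0.001, -0.151]
(0.4645, 0.2571, 0.045, 83.4) -> [0.1149, -0.0561, 0.2321] [-0.0, -0.001, -0.151]
```

send_rows(commands=[0.05,-0.025,0.03,0,0,-0.1,-1,0.09,-0.045,0.06,0,0,-0.151,-1,0.115,-0.056,0.1,0,0,-0.151,-1,0.115,-0.056,0.15,0,0,-0.151,-1,0.115,-0.056,0.2,0,0,-0.151,-1,0.115,-0.056,0.235,0,0,-0.151,-1,0.115,-0.056,0.235,0,0,-0.151,-1,0.115,-0.056,0.235,0,0,-0.151,-1])

```text
time_s: 3.15
tcp_pos: [0.4651, 0.2577, 0.0432]
tool_rot: [-0.0, 0.747, 0.665, 0.001]
contact_force: [1.4, -0.1, 0.3]
gripper_width: 0.0853
```

```bash
python3 - <<'E'
from h import *
tgt((.4645,.2571,.042,83.4)); t=snap('top')['pixels'][:,:,::-1]; grid(t,60,150,150,120,5,'a.png',10)
s=snap('scene')['pixels'][:,:,::-1]; cv2.imwrite('pics/a2.png',cv2.resize(s,(800,600)))
E
```

```text
t 3.15 tcp [0.4651 0.2577 0.0432] psi 83.4 q [-0.29  0.59 -0.46  1.98  0.41  0.66 -1.12] F [ 1.4 -0.1  0.3] w 0.0853
(0.4645, 0.2571, 0.042, 83.4) -> [-0.0007, -0.0006, 0.0012] [0.001, -0.002, -0.0]
```

View pics/a2.png

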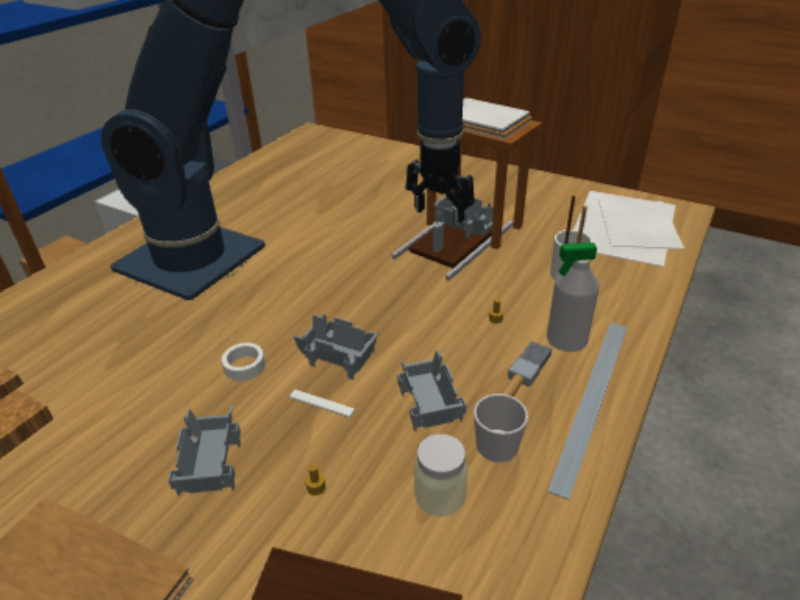

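send_rows(commands=[0,0,0.002,0,0,0,0,0,0,0.002,0,0,0,1,0,0,0.002,0,0,0,1,0,0,0.002,0,0,0,1,0,0,0.002,0,0,0,1,0,0,0.002,0,0,0,1], squeeze=50)

```text
time_s: 4.0
tcp_pos: [0.4655, 0.2578, 0.0416]
tool_rot: [-0.0, 0.747, 0.665, 0.002]
contact_force: [0.3, -0.2, 0.7]
gripper_width: 0.0001
```

```bash
python3 - <<'E'
from h import *
p=np.array([.4645,.2571,.041]); y=np.array([.1146,.9934,0]); a=p-.135*y
tgt((a[0],a[1],.041,83.4))
E
```

```text
t 4.0 tcp [0.4655 0.2578 0.0416] psi 83.4 q [-0.29  0.59 -0.45  1.98  0.41  0.65 -1.12] F [ 0.3 -0.2  0.7] w 0.0001
(np.float64(0.449029), np.float64(0.12299099999999999), 0.041, 83.4) -> [-0.1358, -0.0009, 0.0003] [0.002, -0.003, -0.0]
```

```bash
python3 - <<'E'
from h import *
t=snap('top'); grid(t['pixels'][:,:,::-1],85,150,110,110,5.5,'b.png',10)
s=snap('scene'); grid(s['pixels'][:,:,::-1],240,90,90,90,6.5,'b2.png',10)
for z in (.0,.042,.074): print(proj(s,[.4645,.2571,z]),proj(t,[.4645,.2571,z]))
E
```

```text
[279.60364534 162.44637482] [159.51355388 224.44676911]
[279.7538003  151.60556335] [156.18873788 224.19887671]
[279.87225277 143.05359133] [153.50113395 223.99849372]
```

View pics/b.png

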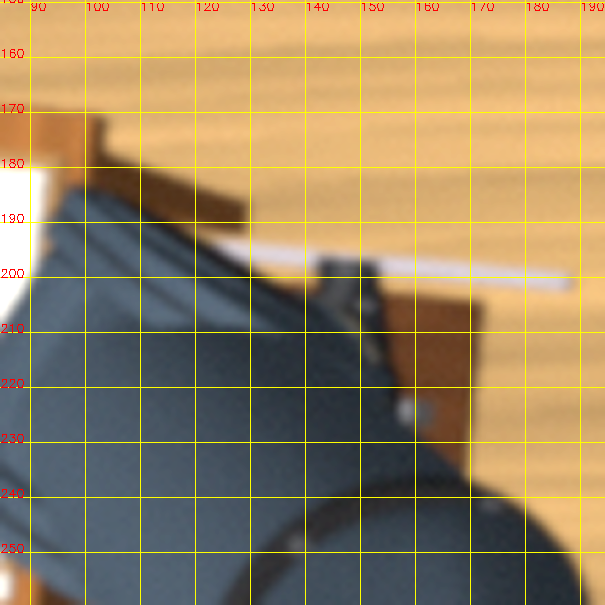

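View pics/b2.png

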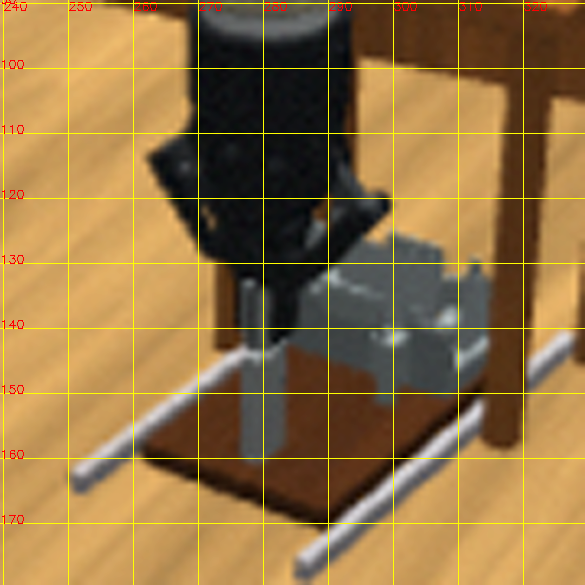

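send_rows(commands=[0,0,-0.04,0,0,0,1,0,0,-0.08,0,0,0,1,-0.06,0,-0.08,0,0,0,1,-0.12,0,-0.08,0,0,0,1,-0.18,0,-0.08,0,0,0,1,-0.18,0,-0.08,0,0,0,1])

```text
time_s: 4.85
tcp_pos: [0.4436, 0.0733, 0.1209]
tool_rot: [0.0, 0.749, 0.662, 0.0]
contact_force: [1.0, 0.8, -0.0]
gripper_width: -0.0
```

```bash
python3 - <<'E'
from h import *
p,R=state()
t=snap('top'); s=snap('scene')
for q,x in (('top',t),('scene',s)):
  u,v=proj(x,p); print(q,u,v); im=x['pixels'][:,:,::-1].copy()
  grid(im,max(0,int(u)-50),max(0,int(v)-60),100,85,7,'c_'+q+'.png',10)
E
```

```text
t 4.85 tcp [0.4436 0.0733 0.1209] psi 82.9 q [ 0.13  0.38 -0.54  2.1   0.29  0.74 -0.71] F [ 1.   0.8 -0. ] w -0.0
top 227.33023945339335 230.38717084192604
scene 244.08811208467853 155.9420696014862
```

View pics/c_scene.png

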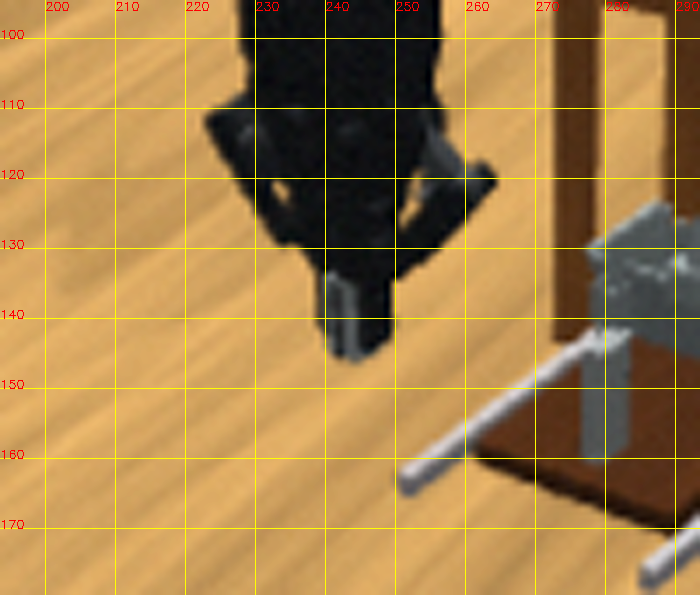

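View pics/c_top.png

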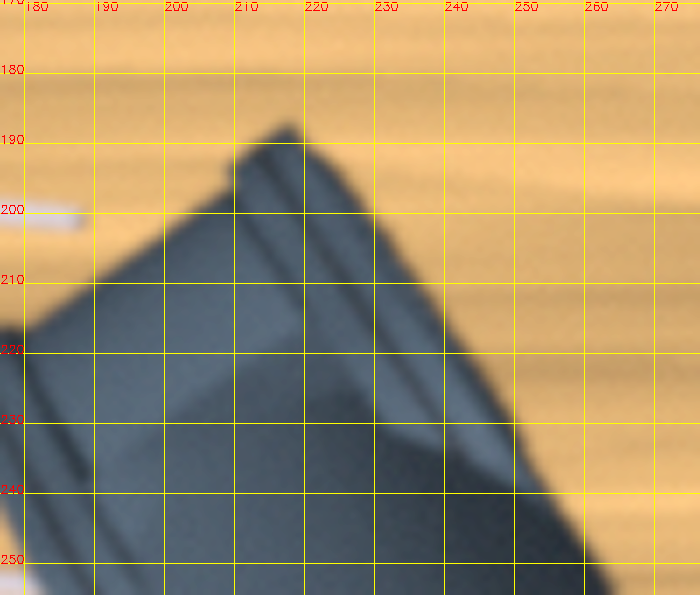

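```bash
python3 - <<'E'
from h import *
tgt((.56,.22,.2,83))
s=snap('scene'); p=[.4436,.0733,.1209]
for d in ([0,0,0],[0,0,.03],[0,0,.04],[-.03,.03,0],[0,.03,0]): print(d,proj(s,np.array(p)+d))
E
```

```text
t 4.95 tcp [0.4449 0.0785 0.1213] psi 83.3 q [ 0.12  0.38 -0.54  2.09  0.29  0.74 -0.71] F [1.  0.6 0.2] w 0.0001
(0.56, 0.22, 0.2, 83) -> [0.1543, 0.0979, -0.0779] [0.002, -0.003, 0.005]
[0, 0, 0] [244.0775398  155.92880997]
[0, 0, 0.03] [243.61691514 146.78596885]
[0, 0, 0.04] [243.45997936 143.67098403]
[-0.03, 0.03, 0] [240.61788084 148.57898155]
[0, 0.03, 0] [249.44252428 151.05205153]
```

```bash
python3 - <<'E'
from h import *
tgt((.5,-.25,.2,40),(.52,-.42,.2,40))
E
```

```text
t 5.0 tcp [0.4451 0.0796 0.1214] psi 83.4 q [ 0.12  0.38 -0.54  2.09  0.28  0.74 -0.71] F [-0.4  1.1  0.4] w 0.0001
(0.5, -0.25, 0.2, 40) -> [-0.3208, 0.0927, -0.0796] [0.001, -0.005, 0.757]
(0.52, -0.42, 0.2, 40) -> [-0.4874, 0.1321, -0.0801] [0.001, -0.005, 0.757]
```

send_rows(commands=[-0.03,0.01,-0.05,0,0,0.1,1,-0.09,0.03,-0.08,0,0,0.25,1,-0.15,0.045,-0.08,0,0,0.4,1,-0.21,0.06,-0.08,0,0,0.5,1,-0.27,0.08,-0.08,0,0,0.65,1,-0.33,0.095,-0.08,0,0,0.757,1,-0.39,0.11,-0.08,0,0,0.757,1,-0.45,0.125,-0.08,0,0,0.757,1])

```text
time_s: 6.0
tcp_pos: [0.5189, -0.3777, 0.2]
tool_rot: [-0.001, 0.939, 0.344, 0.002]
contact_force: [0.8, 0.3, -0.3]
gripper_width: 0.0001
```

send_rows(commands=[0,0,0,0,0,0,1,0,0,0,0,0,0,1])

```text
time_s: 6.25
tcp_pos: [0.5204, -0.3756, 0.1994]
tool_rot: [-0.002, 0.939, 0.345, 0.003]
contact_force: [-0.4, 0.5, -0.5]
gripper_width: -0.0
```

```bash
python3 - <<'E'
from h import *
p,R=state()
t=snap('top'); s=snap('scene')
for q,x in (('top',t),('scene',s)):
  u,v=proj(x,p); print(q,u,v); im=x['pixels'][:,:,::-1].copy()
  grid(im,max(0,int(u)-50),max(0,int(v)-60),100,85,7,'d_'+q+'.png',10)
p,R=state()
E
```

```text
t 6.25 tcp [ 0.5204 -0.3756  0.1994] psi 40.4 q [ 0.71  0.53 -0.26  1.52  0.14  1.11 -0.44] F [-0.4  0.5 -0.5] w -0.0
top 427.306355683757 189.8113280324502
scene 152.6750640448021 243.7048899489242
t 6.35 tcp [ 0.5202 -0.3752  0.2   ] psi 40.4 q [ 0.71  0.53 -0.26  1.52  0.14  1.11 -0.44] F [ 0.2  0.5 -0.1] w -0.0002
```

View pics/d_scene.png

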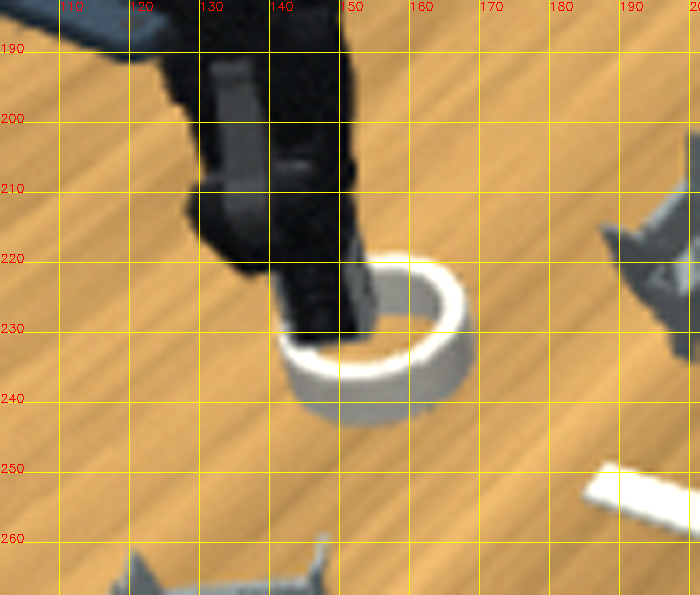

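View pics/d_top.png

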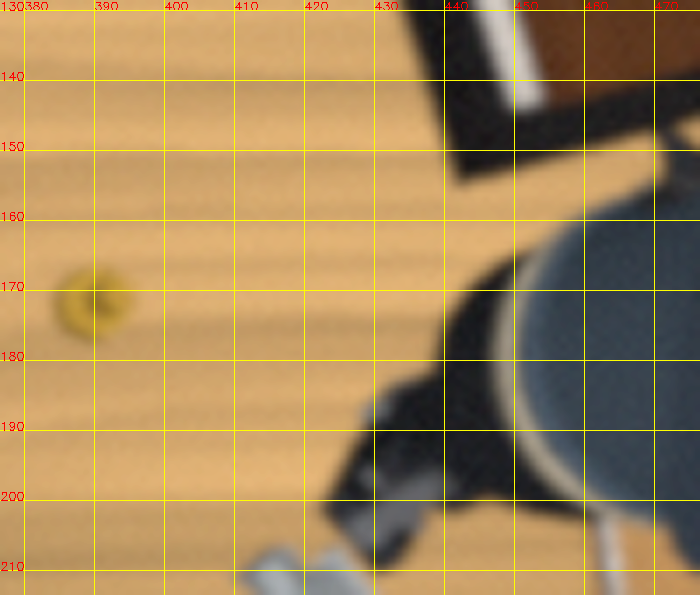

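```bash
python3 - <<'E'
from h import *
t=snap('top'); s=snap('scene')
P=lambda x: np.array(x['K'])@np.c_[np.array(x['R']),np.array(x['t'])]
for a in ((425,200),(427,200),(427,196),(430,205)):
  X=cv2.triangulatePoints(P(t),P(s),np.array(a,float),np.array([149,230.5])); X=(X[:3]/X[3]).ravel()
  print(a,X.round(3),proj(t,X),proj(s,X))
im=s['pixels'][:,:,::-1].copy(); grid(im,90,140,100,100,7,'e_scene.png',10)
E
```

```text
(425, 200) [ 0.499 -0.363  0.213] [424.27957551 199.25597074] [147.13595177 230.49552502]
(427, 200) [ 0.5   -0.366  0.216] [425.90043021 198.85704907] [146.13683295 230.48424304]
(427, 196) [ 0.506 -0.367  0.219] [426.67695183 195.66861801] [148.16137042 230.50072883]
(430, 205) [ 0.492 -0.369  0.215] [427.39273964 202.2176306 ] [142.11793582 230.37509009]
```

View pics/e_scene.png

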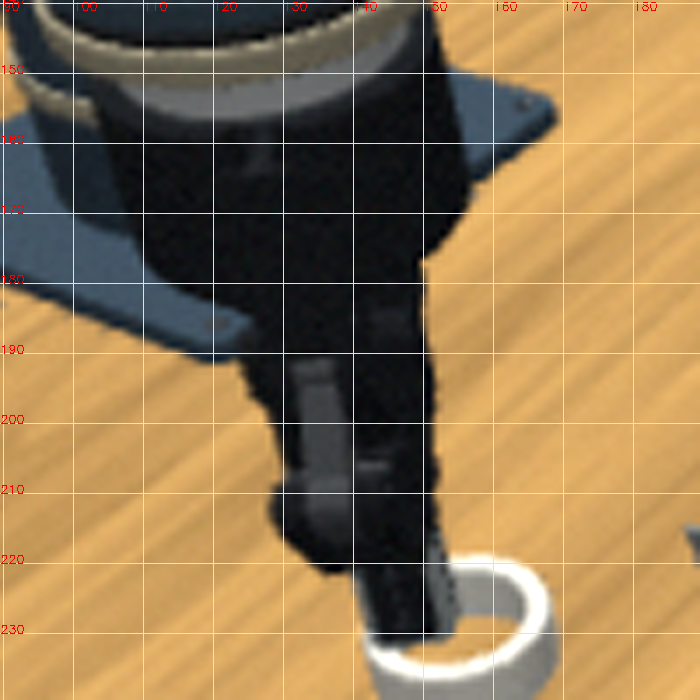

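```bash
python3 - <<'E'
from h import *
t=snap('top'); s=snap('scene')
p,R=state()
for z in (0,.019,.073,.15,.25):
    q=p+[0,0,z]; print(z,proj(s,q).round(1),proj(t,q).round(1))
im=t['pixels'][:,:,::-1].copy(); grid(im,380,110,130,120,6,'e_top.png',10)
E
```

```text
t 6.55 tcp [ 0.5193 -0.3766  0.2004] psi 40.3 q [ 0.72  0.53 -0.26  1.52  0.14  1.11 -0.44] F [ 0.2 -1.3  0.6] w -0.0002
0 [151.7 243.4] [427.9 190.3]
0.019 [149.8 236. ] [431.  189.5]
0.073 [144.  213.4] [440.1 187.3]
0.15 [134.7 177.3] [455.  183.7]
0.25 [120.4 121.7] [478.4 177.9]
```

View pics/e_top.png

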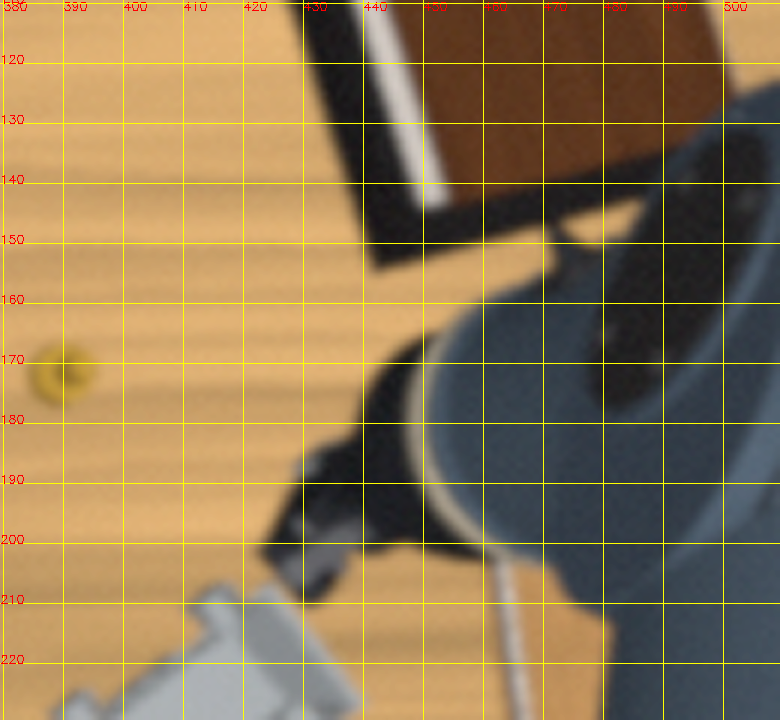

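```bash
python3 - <<'E'
from h import *
tgt((.5,-.28,.04,40),(.5,-.28,.005,40))
E
```

```text
t 6.55 tcp [ 0.5193 -0.3766  0.2004] psi 40.3 q [ 0.72  0.53 -0.26  1.52  0.14  1.11 -0.44] F [ 0.2 -1.3  0.6] w -0.0002
(0.5, -0.28, 0.04, 40) -> [0.0469, -0.0861, 0.1606] [-0.0, -0.006, 0.006]
(0.5, -0.28, 0.005, 40) -> [0.0467, -0.0861, 0.1956] [-0.0, -0.006, 0.006]
```

send_rows(commands=[0.025,-0.045,0.02,0,-0.006,0,1,0.047,-0.086,0.06,0,-0.006,0,1,0.047,-0.086,0.11,0,-0.006,0,1,0.047,-0.086,0.15,0,-0.006,0,1,0.047,-0.086,0.17,0,-0.006,0,1,0.047,-0.086,0.18,0,-0.006,0,1,0.047,-0.086,0.185,0,-0.006,0,1,0.047,-0.086,0.185,0,-0.006,0,1])

```text
time_s: 7.55
tcp_pos: [0.5006, -0.2801, 0.0161]
tool_rot: [0.0, 0.939, 0.345, 0.0]
contact_force: [0.6, 0.9, 0.3]
gripper_width: 0.0003
```

```bash
python3 - <<'E'
from h import *
p,R=state(); s=snap('scene'); print(proj(s,p),proj(s,p+[0,0,.032])); im=s['pixels'][:,:,::-1]; grid(im,140,190,100,85,7,'f.png',10)
E
```

```text
t 7.55 tcp [ 0.5006 -0.2801  0.0161] psi 40.3 q [ 0.57  0.65 -0.22  1.9   0.23  0.62 -0.66] F [0.6 0.9 0.3] w 0.0003
[188.38067318 271.69530333] [186.57634241 262.22994475]
```

View pics/f.png

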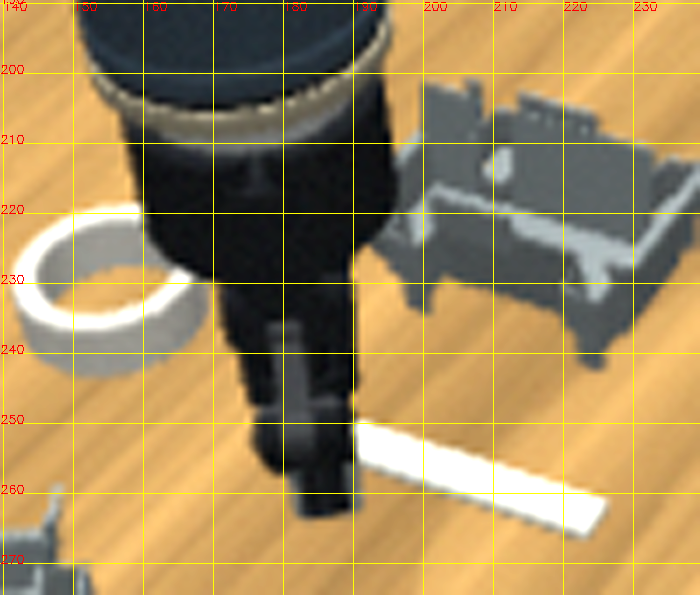

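send_rows(commands=[0,0,0.015,0,0,0,1,0,0,0.03,0,0,0,1,0,0,0.036,0,0,0,1,0,0,0.039,0,0,0,1,0,0,0.039,0,0,0,1])

```text
time_s: 8.22
tcp_pos: [0.5007, -0.2801, -0.0228]
tool_rot: [0.0, 0.939, 0.345, 0.0]
contact_force: [0.0, -0.8, 0.6]
gripper_width: -0.0001
```

send_rows(commands=[0,0,0.004,0,0,0,1,0,0,0.004,0,0,0,1])

```text
time_s: 8.48
tcp_pos: [0.5006, -0.2801, -0.0269]
tool_rot: [0.0, 0.939, 0.345, 0.0]
contact_force: [-0.2, 0.3, 0.4]
gripper_width: -0.0002
```

send_rows(commands=[0,0,0.004,0,0,0,1,0,0,0.004,0,0,0,1])

```text
time_s: 8.72
tcp_pos: [0.5005, -0.28, -0.0312]
tool_rot: [0.0, 0.939, 0.345, -0.0]
contact_force: [1.0, -0.2, 0.1]
gripper_width: 0.0002
```

send_rows(commands=[0,0,0.003,0,0,0,1,0,0,0.003,0,0,0,1])

```text
time_s: 8.98
tcp_pos: [0.5005, -0.28, -0.0343]
tool_rot: [0.0, 0.939, 0.345, -0.0]
contact_force: [-0.0, 0.8, 0.3]
gripper_width: 0.0
```

send_rows(commands=[0,0,0.003,0,0,0,1,0,0,0.003,0,0,0,1])

```text
time_s: 9.22
tcp_pos: [0.5006, -0.2802, -0.0346]
tool_rot: [0.001, 0.939, 0.345, 0.0]
contact_force: [-8.2, 4.3, 36.3]
gripper_width: -0.0
```

```bash
cat >> h.py <<'E'
OFF=.0345
def go(*pts): # real tip z
    tgt(*[(x,y,round(z-OFF,4),a) for x,y,z,a in pts])
E
python3 - <<'E'
from h import *
go((.5,-.28,.2,40),(.55,0,.2,60),(.4645,.2571,.16,83.4))
E
```

```text
t 9.22 tcp [ 0.5006 -0.2802 -0.0346] psi 40.3 q [ 0.55  0.72 -0.19  1.93  0.26  0.51 -0.69] F [-8.2  4.3 36.3] w -0.0
(0.5, -0.28, 0.1655, 40) -> [-0.0005, -0.0002, -0.2001] [0.002, 0.0, 0.006]
(0.55, 0, 0.1655, 60) -> [0.2189, -0.1813, -0.2005] [0.002, 0.001, -0.343]
(0.4645, 0.2571, 0.1255, 83.4) -> [0.3201, -0.4327, -0.161] [0.002, 0.001, -0.752]
```

send_rows(commands=[0,0,-0.05,0,0,0,-1,0,0,-0.11,0,0,0,-1,0.02,-0.02,-0.165,0,0,0,-1,0.06,-0.05,-0.2,0,0,-0.1,-1,0.11,-0.09,-0.2,0,0,-0.2,-1,0.16,-0.13,-0.2,0,0,-0.3,-1,0.2,-0.18,-0.2,0,0,-0.4,-1,0.23,-0.235,-0.2,0,0,-0.5,-1])

```text
time_s: 10.22
tcp_pos: [0.5247, 0.0459, 0.1649]
tool_rot: [0.001, 0.823, 0.568, 0.0]
contact_force: [0.3, 0.4, -0.5]
gripper_width: 0.0851
```

```bash
python3 - <<'E'
from h import *
go((.4645,.2571,.16,83.4),(.4645,.2571,.042,83.4))
E
```

```text
t 10.22 tcp [0.5247 0.0459 0.1649] psi 69.2 q [ 0.14  0.41 -0.46  1.86  0.23  0.92 -0.78] F [ 0.3  0.4 -0.5] w 0.0851
(0.4645, 0.2571, 0.1255, 83.4) -> [0.176, -0.1315, 0.039] [0.002, 0.001, -0.248]
(0.4645, 0.2571, 0.0075, 83.4) -> [0.1761, -0.1317, 0.157] [0.002, 0.001, -0.248]
```

send_rows(commands=[0.05,-0.037,0.01,0,0,-0.1,-1,0.1,-0.074,0.02,0,0,-0.2,-1,0.14,-0.105,0.03,0,0,-0.248,-1,0.176,-0.1315,0.04,0,0,-0.248,-1,0.176,-0.1315,0.08,0,0,-0.248,-1,0.176,-0.1315,0.12,0,0,-0.248,-1,0.176,-0.1315,0.157,0,0,-0.248,-1,0.176,-0.1315,0.157,0,0,-0.248,-1])

```text
time_s: 11.22
tcp_pos: [0.4629, 0.2559, 0.0056]
tool_rot: [0.001, 0.747, 0.665, -0.002]
contact_force: [-0.3, 0.0, 1.1]
gripper_width: 0.0854
```

send_rows(commands=[0,0,0,0,0,0,0,0,0,0,0,0,0,1,0,0,0,0,0,0,1,0,0,0,0,0,0,1,0,0,0,0,0,0,1])

```text
time_s: 11.85
tcp_pos: [0.465, 0.256, 0.0065]
tool_rot: [0.001, 0.747, 0.665, -0.001]
contact_force: [5.3, -1.1, 3.1]
gripper_width: 0.0114
```

```bash
python3 - <<'E'
from h import *
p=np.array([.4645,.2571]); y=np.array([.1146,.9934]); a=p-.133*y
go((.4645,.2571,.042,83.4),(a[0],a[1],.042,83.4))
E
```

```text
t 11.85 tcp [0.465  0.256  0.0065] psi 83.3 q [-0.32  0.64 -0.42  2.01  0.46  0.58 -1.17] F [ 5.3 -1.1  3.1] w 0.0114
(0.4645, 0.2571, 0.0075, 83.4) -> [0.001, -0.0007, -0.001] [0.001, 0.003, -0.001]
(np.float64(0.44925820000000005), np.float64(0.1249778), 0.0075, 83.4) -> [-0.132, -0.0004, -0.0007] [0.001, 0.003, -0.001]
```

Gripped (11.4 mm). Pull out gently.

send_rows(commands=[-0.015,0,0,0,0,0,1,-0.035,0,0,0,0,0,1,-0.055,0,0,0,0,0,1,-0.075,0,0,0,0,0,1,-0.095,0,0,0,0,0,1,-0.115,0,0,0,0,0,1,-0.13,0,0,0,0,0,1,-0.133,0,0,0,0,0,1])

```text
time_s: 12.85
tcp_pos: [0.4514, 0.1387, 0.008]
tool_rot: [-0.004, 0.743, 0.669, 0.009]
contact_force: [-6.7, 56.0, -20.3]
gripper_width: 0.011
```

send_rows(commands=[-0.002,0,0,0,0,0,1,-0.004,0,0,0,0,0,1,-0.004,0,0,0,0,0,1])

```text
time_s: 13.22
tcp_pos: [0.4514, 0.1394, 0.0081]
tool_rot: [-0.006, 0.742, 0.67, 0.012]
contact_force: [-0.7, 20.9, -16.9]
gripper_width: 0.011
```

send_rows(commands=[0,0,0,0,0,0,-1,0,0,0,0,0,0,-1,0,0,0,0,0,0,-1,0,0,-0.04,0,0,0,-1,0,0,-0.08,0,0,0,-1,0,0,-0.13,0,0,0,-1])

```text
time_s: 13.98
tcp_pos: [0.4495, 0.1351, 0.139]
tool_rot: [-0.007, 0.742, 0.67, 0.011]
contact_force: [0.8, -0.3, 0.1]
gripper_width: 0.0854
```

```bash
python3 - <<'E'
from h import *
go((.4,-.05,.2,-20),(.47,-.2,.2,-20))
E
```

```text
t 13.97 tcp [0.4495 0.1351 0.139 ] psi 84.2 q [ 0.09  0.38 -0.62  2.04  0.29  0.79 -0.81] F [ 0.8 -0.3  0.1] w 0.0854
(0.4, -0.05, 0.1655, -20) -> [-0.1884, -0.0303, -0.0315] [-0.019, -0.023, 1.818]
(0.47, -0.2, 0.1655, -20) -> [-0.3305, 0.0546, -0.0347] [-0.019, -0.023, 1.818]
```

```bash
python3 - <<'E'
from h import *
go((.4549,-.1113,.2,-175.5),(.47,-.1,.2,130))
E
```

```text
t 13.97 tcp [0.4495 0.1351 0.139 ] psi 84.2 q [ 0.09  0.38 -0.62  2.04  0.29  0.79 -0.81] F [ 0.8 -0.3  0.1] w 0.0854
(0.4549, -0.1113, 0.1655, -175.5) -> [-0.2438, 0.0306, -0.0326] [0.027, -0.014, -1.751]
(0.47, -0.1, 0.1655, 130) -> [-0.231, 0.0445, -0.0322] [0.016, -0.022, -0.8]
```

send_rows(commands=[-0.03,0.005,-0.03,0.002,-0.005,-0.18,-1,-0.06,0.012,-0.032,0.004,-0.01,-0.36,-1,-0.09,0.018,-0.032,0.008,-0.015,-0.54,-1,-0.12,0.023,-0.032,0.015,-0.02,-0.72,-1,-0.15,0.027,-0.032,0.018,-0.02,-0.9,-1,-0.18,0.03,-0.032,0.02,-0.02,-1.08,-1,-0.21,0.03,-0.032,0.022,-0.018,-1.26,-1,-0.2438,0.03,-0.032,0.024,-0.016,-1.44,-1])

```text
time_s: 14.98
tcp_pos: [0.4538, -0.1127, 0.165]
tool_rot: [-0.001, 0.113, 0.994, -0.0]
contact_force: [0.2, -0.6, 0.0]
gripper_width: 0.0853
```

```bash
python3 - <<'E'
from h import *
go((.4549,-.1113,.15,-175.5),(.4549,-.1113,.017,-175.5))
t=snap('top'); s=snap('scene'); grid(t['pixels'][:,:,::-1],60,150,180,130,4.4,'g.png',10)
grid(t['pixels'][:,:,::-1],110,185,90,75,8,'g2.png'); cv2.imwrite('pics/top1.png',t['pixels'][:,:,::-1])
grid(s['pixels'][:,:,::-1],200,80,130,110,6,'g3.png',10)
E
```

```text
t 14.97 tcp [ 0.4538 -0.1127  0.165 ] psi 167.0 q [ 0.85  0.44 -1.    1.99  0.45  0.96  0.97] F [ 0.2 -0.6  0. ] w 0.0853
(0.4549, -0.1113, 0.1155, -175.5) -> [-0.0008, 0.0017, 0.0495] [-0.001, -0.001, -0.306]
(0.4549, -0.1113, -0.0175, -175.5) -> [-0.0009, 0.0018, 0.1825] [-0.001, -0.001, -0.306]
```

View pics/g.png

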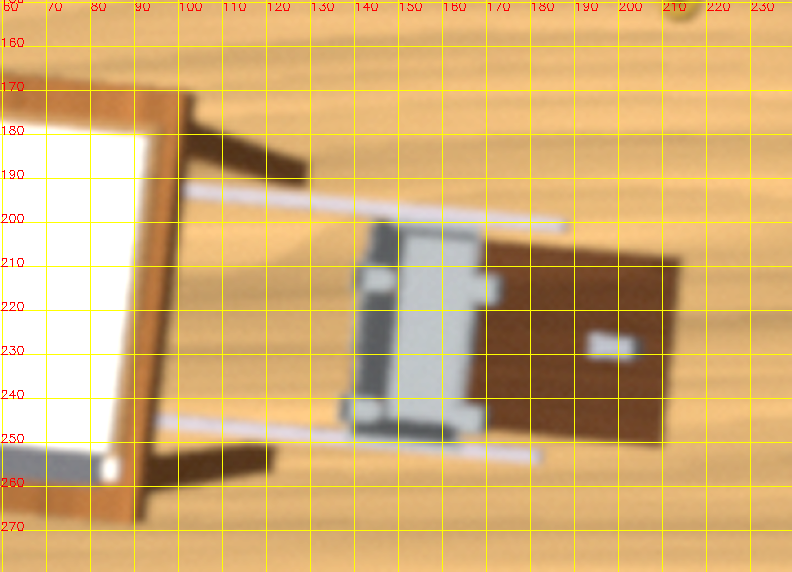

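View pics/g2.png

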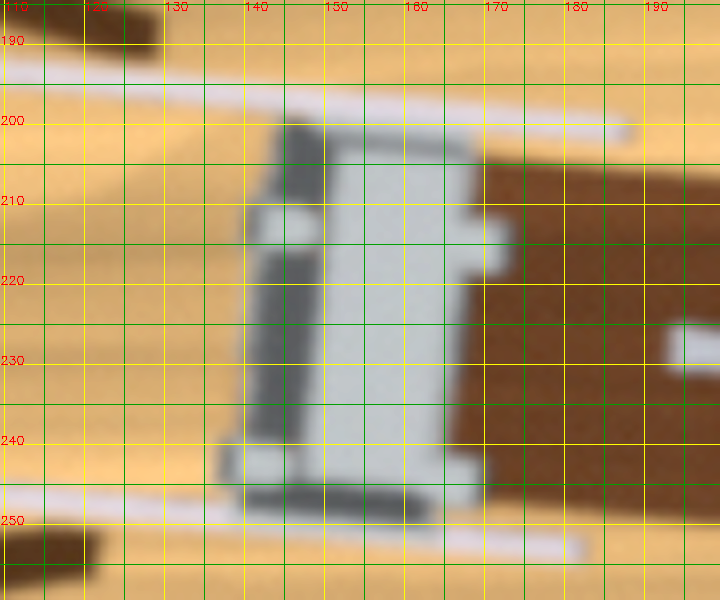

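View pics/g3.png

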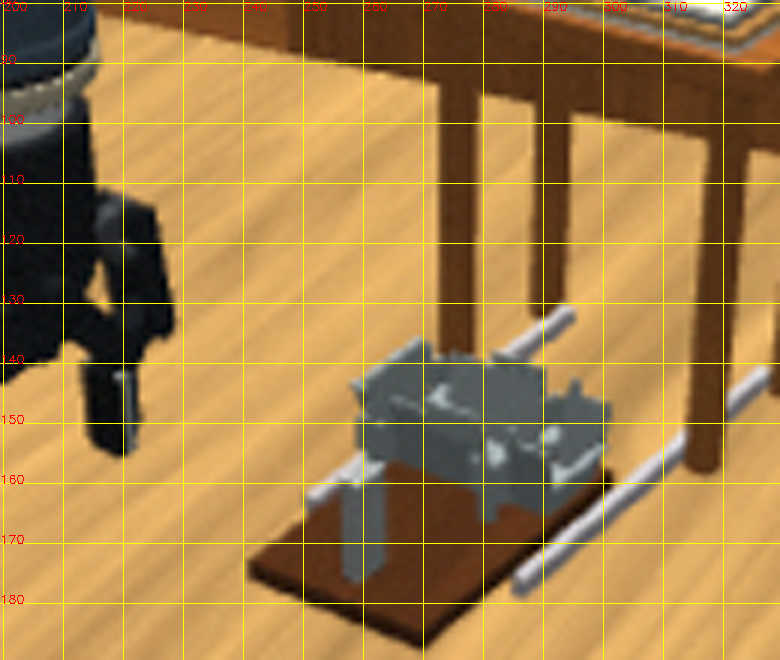

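```bash
python3 - <<'E'
from h import *
s=snap('top')
y=np.array([.1146,.9934])
h0=ray(s,153.5,224,.074)[:2]; h1=ray(s,198,228.5,.074)[:2]
c0=(ray(s,172,203,.014)+ray(s,168,247,.014))[:2]/2; c1=(ray(s,213.3,208,.014)+ray(s,209.5,251,.014))[:2]/2
print(h0,h1,(h0-h1)@y,c0,c1,(c0-c1)@y)
# board front edge (underside .225; top ~.245?)
for z in (.225,.245): print(z,[ray(s,*p,z)[:2].round(4) for p in ((103,170),(92,268))])
# posts: feet front
# runner tote: tall end edge (low x end) corners z .064; low end edge z .041
a=[ray(s,*p,.064)[:2] for p in ((138,248),(163,251))]; b=[ray(s,*p,.041)[:2] for p in ((144,200),(168.5,202.5))]
print(a,b); m1=sum(a)/2;m2=sum(b)/2;d=m2-m1;L=np.hypot(*d);print('sep',L,'yaw',np.degrees(np.arctan2(d[1],d[0])),'c',m1+d/L*.066)
print('from handle',h1+.112*y)
E
```

```text
[0.46449639 0.25710283] [0.45045224 0.14804675] 0.10994576620314381 [0.46224285 0.22728566] [0.44772191 0.12087627] 0.10737118916511926
0.225 [array([0.5812, 0.3334]), array([0.3711, 0.3575])]
0.245 [array([0.5785, 0.3272]), array([0.3724, 0.3508])]
[array([0.40668894, 0.29809949]), array([0.39763529, 0.23652783])] [array([0.52653725, 0.28747631]), array([0.51847086, 0.22551911])]
sep 0.12082700882108763 yaw -5.135762493933251 c [0.46789715 0.2614056 ]
from handle [0.46328744 0.25930755]
```

send_rows(commands=[-0.001,0.002,0.01,0,0,-0.15,-1,-0.001,0.002,0.03,0,0,-0.306,-1,-0.001,0.002,0.06,0,0,-0.306,-1,-0.001,0.002,0.09,0,0,-0.306,-1,-0.001,0.002,0.09,0,0,-0.306,-1])

```text
time_s: 15.75
tcp_pos: [0.4533, -0.1112, 0.0734]
tool_rot: [-0.003, -0.035, 0.999, 0.0]
contact_force: [0.6, 0.3, 0.4]
gripper_width: 0.0853
```

```bash
python3 - <<'E'
from h import *
go((.4549,-.1113,.017,-175.5))
t=snap('top'); s=snap('scene'); 
grid(s['pixels'][:,:,::-1],140,140,130,110,6,'h3.png',10)
E
```

```text
t 15.75 tcp [ 0.4533 -0.1112  0.0734] psi -176.0 q [ 0.78  0.59 -0.95  2.1   0.68  0.81  1.05] F [0.6 0.3 0.4] w 0.0853
(0.4549, -0.1113, -0.0175, -175.5) -> [-0.0021, -0.0003, 0.0909] [0.001, -0.006, -0.009]
```

View pics/h3.png

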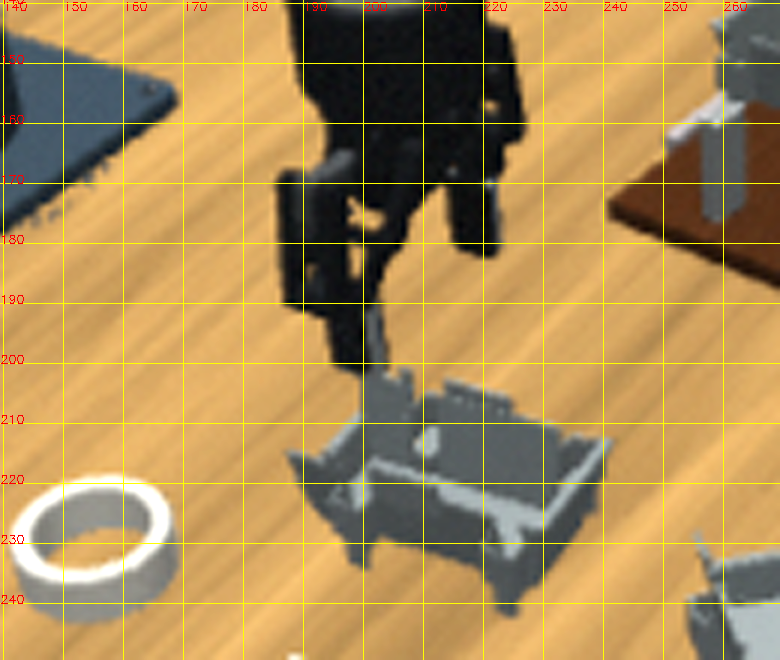

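```bash
python3 - <<'E'
from h import *
s=snap('scene')
print(proj(s,[.4533,-.1112,.121]))
c=np.array([.4549,-.1113]); a=np.radians(-175.5); X=np.array([np.cos(a),np.sin(a)]); Y=np.array([-X[1],X[0]])
for n,(x,y,z) in dict(lugL0=(-.017,.033,.058),lugL1=(.017,.033,.058),lugR0=(-.017,-.033,.058),lugR1=(.017,-.033,.058),tall=(-.066,0,.05)).items(): print(n,proj(s,[*(c+X*x+Y*y),z]).round(1))
# fingers at tool y +-.0427
p,R=state(); m=R.as_matrix()
for sgn in(1,-1): print('f',proj(s,p+m[:,1]*.048*sgn+[0,0,.0475]))
E
```

```text
[209.33573886 191.42754166]
lugL0 [211.3 220.3]
lugL1 [199.9 216.8]
lugR0 [224.  205.2]
lugR1 [212.9 202. ]
tall [234.7 219.9]
t 15.9 tcp [ 0.4554 -0.1115  0.0756] psi -176.0 q [ 0.79  0.58 -0.96  2.09  0.67  0.81  1.05] F [-0.1  0.2  0.5] w 0.0855
f [219.48876156 180.86673661]
f [199.55425321 201.96176874]
```

send_rows(commands=[0,0,0.03,0,0,0,-1,0,0,0.06,0,0,0,-1,0,0,0.085,0,0,0,-1,0,0,0.093,0,0,0,-1,0,0,0.093,0,0,0,-1])

```text
time_s: 16.52
tcp_pos: [0.4558, -0.1115, -0.0167]
tool_rot: [-0.0, -0.034, 0.999, -0.0]
contact_force: [0.3, -0.0, 0.7]
gripper_width: 0.086
```

send_rows(commands=[0,0,0,0,0,0,1,0,0,0,0,0,0,1,0,0,0,0,0,0,1,0,0,0,0,0,0,1], squeeze=50)

```text
time_s: 17.02
tcp_pos: [0.4566, -0.1115, -0.0154]
tool_rot: [0.001, -0.034, 0.999, -0.001]
contact_force: [-0.7, 0.7, 8.2]
gripper_width: 0.0656
```

send_rows(commands=[0,0,-0.02,0,0,0,1,0,0,-0.06,0,0,0,1,0,0,-0.11,0,0,0,1,0,0,-0.14,0,0,0,1])

```text
time_s: 17.52
tcp_pos: [0.4568, -0.1111, 0.1272]
tool_rot: [0.002, -0.034, 0.999, -0.001]
contact_force: [-0.1, -1.1, -1.8]
gripper_width: 0.0653
```

```bash
python3 - <<'E'
from h import *
tgt((.466,.2604,.13,173.4))
s=snap('scene'); grid(s['pixels'][:,:,::-1],140,120,130,110,6,'i3.png',10)
E
```

```text
t 17.52 tcp [ 0.4568 -0.1111  0.1272] psi -176.1 q [ 0.85  0.51 -1.03  2.03  0.57  0.9   1.15] F [-0.1 -1.1 -1.8] w 0.0653
(0.466, 0.2604, 0.13, 173.4) -> [-0.0346, 0.37, -0.0033] [-0.002, 0.004, 0.184]
```

View pics/i3.png

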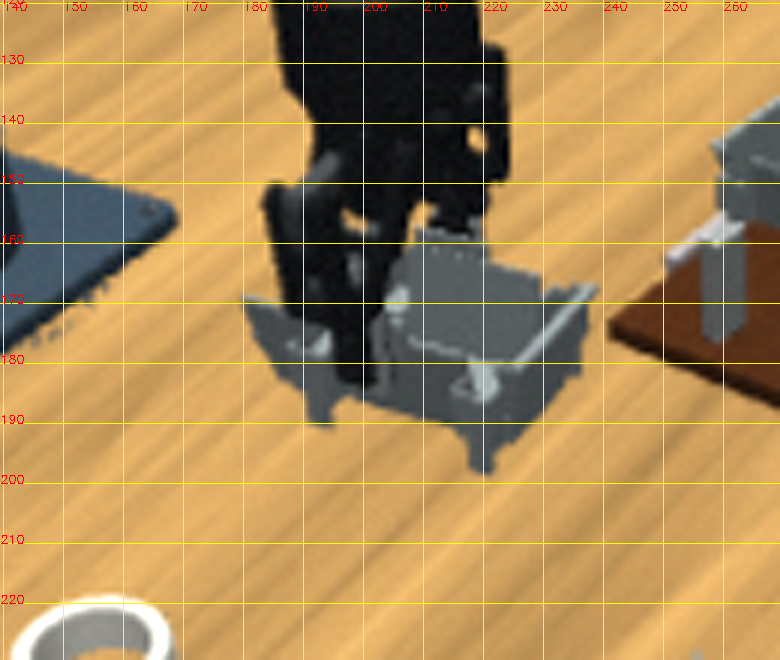

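send_rows(commands=[-0.005,0.04,-0.003,-0.002,0.004,0.03,1,-0.01,0.09,-0.003,-0.002,0.004,0.06,1,-0.014,0.14,-0.003,-0.002,0.004,0.09,1,-0.018,0.19,-0.003,-0.002,0.004,0.12,1,-0.023,0.24,-0.003,-0.002,0.004,0.15,1,-0.028,0.29,-0.003,-0.002,0.004,0.184,1,-0.032,0.34,-0.003,-0.002,0.004,0.184,1,-0.0346,0.37,-0.003,-0.002,0.004,0.184,1])

```text
time_s: 18.58
tcp_pos: [0.4666, 0.2633, 0.1322]
tool_rot: [0.002, 0.057, 0.998, 0.0]
contact_force: [0.6, -0.6, -2.0]
gripper_width: 0.0653
```

send_rows(commands=[0,0,0,0,0,0,1,0,0,0,0,0,0,1])

```text
time_s: 18.82
tcp_pos: [0.4663, 0.2626, 0.1321]
tool_rot: [0.001, 0.056, 0.998, -0.0]
contact_force: [-0.6, -0.8, -3.3]
gripper_width: 0.065
```

```bash
python3 - <<'E'
from h import *
tgt((.466,.2604,.055,173.4))
t=snap('top'); s=snap('scene'); grid(s['pixels'][:,:,::-1],220,90,110,100,6,'j3.png',10); grid(t['pixels'][:,:,::-1],100,170,120,100,6,'j1.png',10)
E
```

```text
t 18.82 tcp [0.4663 0.2626 0.1321] psi 173.5 q [-0.01  0.57 -0.91  1.87  0.54  0.97  0.3 ] F [-0.6 -0.8 -3.3] w 0.065
(0.466, 0.2604, 0.055, 173.4) -> [0.0003, -0.0022, 0.0771] [-0.0, 0.003, 0.002]
```

View pics/j3.png

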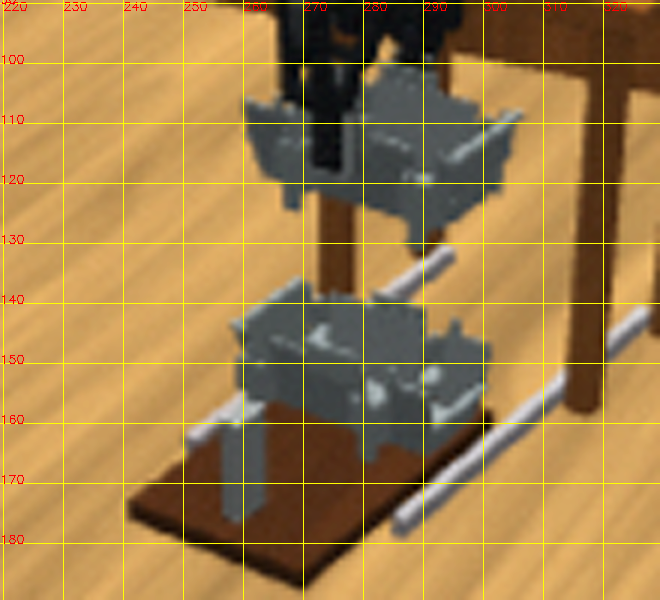

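View pics/j1.png

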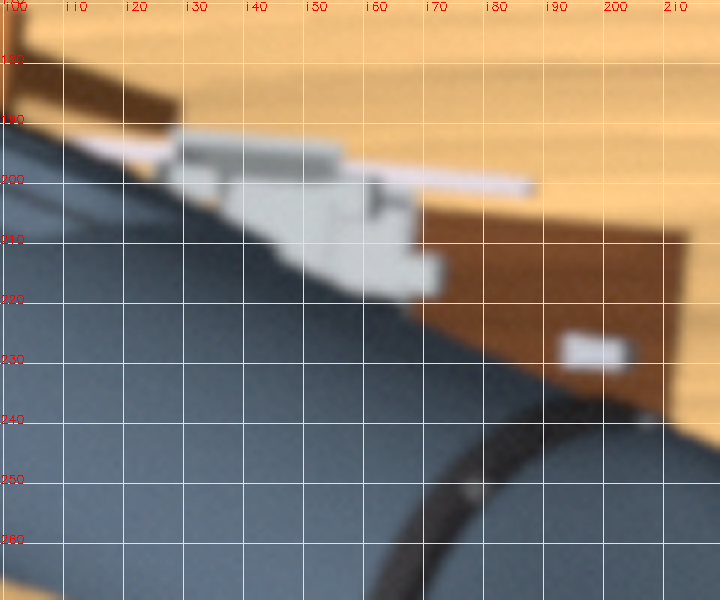

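```bash
python3 - <<'E'
from h import *
s=snap('top'); z=.1475+.05
a=[ray(s,*p,z)[:2] for p in ((128.5,191),(156,193.8))]; m=sum(a)/2
x=np.array([.9934,-.1146]);y=np.array([.1146,.9934])
print(a,m,'lat',m@x-.066,'along',m@y, 'w',np.linalg.norm(a[0]-a[1]))
p,_=state(); print('tcp lat',p[:2]@x,'along',p[:2]@y)
E
```

```text
[array([0.5363979 , 0.28561756]), array([0.52847162, 0.22470685])] [0.53243476 0.25516221] lat 0.43367910235141566 along 0.3144951600428499 w 0.06142427270136843
t 18.98 tcp [0.4669 0.2618 0.1321] psi 173.4 q [-0.    0.56 -0.91  1.87  0.54  0.97  0.3 ] F [-0.8 -0.6 -1.8] w 0.0652
tcp lat 0.4337728381617275 along 0.3135841016691917
```

send_rows(commands=[0.0015,-0.002,0.03,0,0.002,0,1,0.0015,-0.002,0.06,0,0.002,0,1,0.0015,-0.002,0.075,0,0.002,0,1,0.0015,-0.002,0.08,0,0.002,0,1,0.0015,-0.002,0.08,0,0.002,0,1])

```text
time_s: 19.6
tcp_pos: [0.4657, 0.2601, 0.0526]
tool_rot: [0.001, 0.057, 0.998, 0.0]
contact_force: [0.4, 0.2, -1.8]
gripper_width: 0.0653
```

```bash
python3 - <<'E'
from h import *
p,_=state();x=np.array([.9934,-.1146]);y=np.array([.1146,.9934]);print('tcp lat',p[:2]@x,'along',p[:2]@y)
t=snap('top'); s=snap('scene'); grid(s['pixels'][:,:,::-1],230,110,90,70,8,'k3.png',10); grid(t['pixels'][:,:,::-1],120,180,90,70,8,'k1.png',10)
E
```

```text
t 19.6 tcp [0.4657 0.2601 0.0526] psi 173.4 q [-0.07  0.66 -0.82  1.96  0.67  0.81  0.19] F [ 0.4  0.2 -1.8] w 0.0653
tcp lat 0.43276804620033293 along 0.3117919212102933
```

View pics/k3.png

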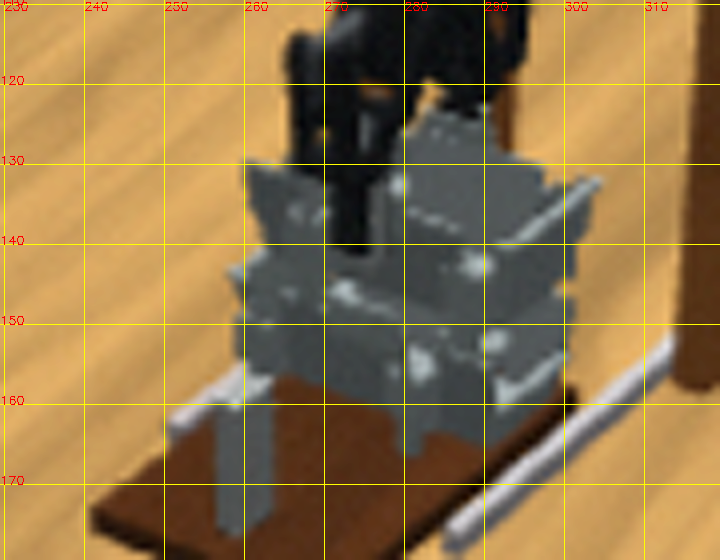

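View pics/k1.png

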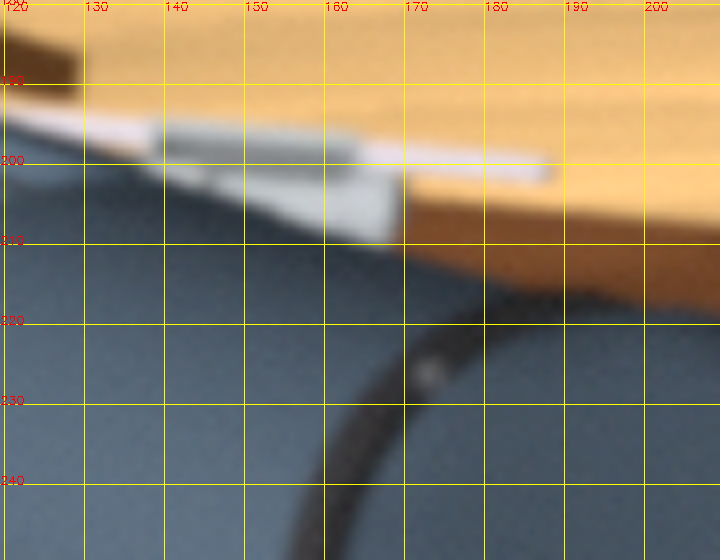

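Aligned. Lower slowly.

send_rows(commands=[0.0,0,0.004,0,0,0,1,0,0,0.008,0,0,0,1,0,0,0.01,0,0,0,1,0,0,0.01,0,0,0,1])

```text
time_s: 20.2
tcp_pos: [0.4657, 0.2603, 0.0428]
tool_rot: [0.001, 0.057, 0.998, 0.0]
contact_force: [-0.3, 0.1, -2.4]
gripper_width: 0.0653
```

send_rows(commands=[0.0,0,0.002,0,0,0,1,0,0,0.003,0,0,0,1])

```text
time_s: 20.45
tcp_pos: [0.466, 0.2608, 0.0406]
tool_rot: [0.001, 0.057, 0.998, 0.0]
contact_force: [-2.2, -2.3, 16.4]
gripper_width: 0.0652
```

send_rows(commands=[0,0,0,0,0,0,-1,0,0,0,0,0,0,-1,0,0,0,0,0,0,-1,0,0,-0.04,0,0,0,-1,0,0,-0.08,0,0,0,-1,0,0,-0.14,0,0,0,-1,0,0,-0.16,0,0,0,-1])

```text
time_s: 21.32
tcp_pos: [0.4663, 0.262, 0.2039]
tool_rot: [0.003, 0.057, 0.998, 0.002]
contact_force: [0.2, -0.0, -0.3]
gripper_width: 0.0854
```

```bash
python3 - <<'E'
from h import *
tgt((.45,.05,.2,160),(.4233,-.3814,.12,127))
s=snap('scene'); grid(s['pixels'][:,:,::-1],230,110,90,70,8,'l3.png',10)
E
```

```text
t 21.32 tcp [0.4663 0.262  0.2039] psi 173.4 q [ 0.05  0.49 -0.97  1.78  0.45  1.1   0.38] F [ 0.2 -0.  -0.3] w 0.0854
(0.45, 0.05, 0.2, 160) -> [-0.008, -0.2125, 0.0031] [0.005, 0.006, 0.235]
(0.4233, -0.3814, 0.12, 127) -> [-0.0303, -0.6444, 0.0816] [0.006, 0.004, 0.811]
```

View pics/l3.png

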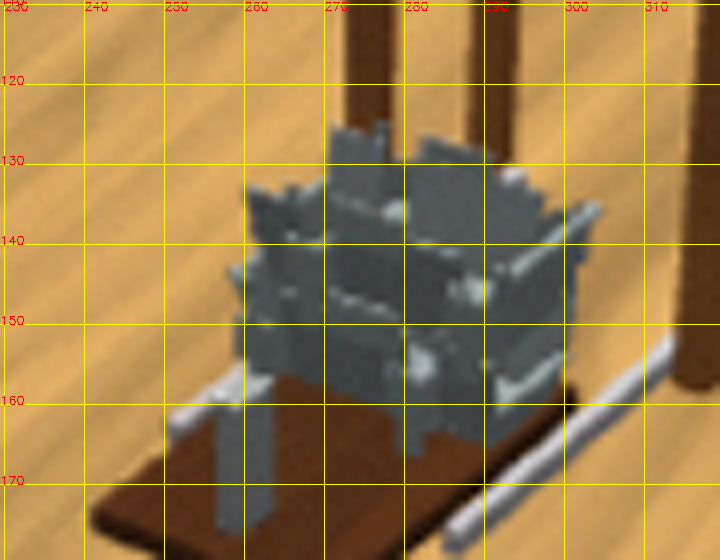

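send_rows(commands=[0,-0.03,0,0,0,0.17,-1,0,-0.07,0,0,0,0.35,-1,0.002,-0.11,0,0,0,0.53,-1,0.002,-0.16,0,0,0,0.71,-1,0,-0.21,0,0,0,0.89,-1,0,-0.26,0,0,0,1.07,-1,-0.003,-0.31,0,0,0,1.25,-1,-0.005,-0.36,0,0,0,1.43,-1])

```text
time_s: 22.38
tcp_pos: [0.43, -0.0977, 0.2033]
tool_rot: [0.002, 0.7, 0.714, 0.004]
contact_force: [1.8, -0.6, -0.0]
gripper_width: 0.0854
```

```bash
python3 - <<'E'
from h import *
tgt((.4233,-.3814,.12,20),(.4233,-.3814,.12,-53))
E
```

```text
t 22.38 tcp [ 0.43   -0.0977  0.2033] psi 91.2 q [ 0.6   0.25 -0.6   2.    0.17  0.93 -0.07] F [ 1.8 -0.6 -0. ] w 0.0854
(0.4233, -0.3814, 0.12, 20) -> [-0.2837, -0.0131, 0.0823] [0.005, -0.008, 1.242]
(0.4233, -0.3814, 0.12, -53) -> [-0.2837, -0.0131, 0.0823] [-0.001, -0.011, 2.516]
```

send_rows(commands=[-0.04,-0.005,0.01,0,0,0.17,-1,-0.08,-0.01,0.02,0,0,0.35,-1,-0.12,-0.015,0.03,0,0,0.53,-1,-0.16,-0.02,0.04,0,0,0.71,-1,-0.2,-0.02,0.05,0,0,0.89,-1,-0.24,-0.02,0.06,0,0,1.07,-1,-0.27,-0.015,0.07,0,0,1.25,-1,-0.284,-0.013,0.08,0,0,1.43,-1])

```text
time_s: 23.38
tcp_pos: [0.4229, -0.3834, 0.1213]
tool_rot: [-0.001, 0.997, 0.077, 0.004]
contact_force: [0.0, 1.5, -0.8]
gripper_width: 0.0853
```

```bash
python3 - <<'E'
from h import *
tgt((.4233,-.3814,.08,-53))
E
```

```text
t 23.38 tcp [ 0.4229 -0.3834  0.1213] psi 8.8 q [ 0.74  0.5  -0.13  1.82  0.07  0.83 -0.84] F [ 0.   1.5 -0.8] w 0.0853
(0.4233, -0.3814, 0.08, -53) -> [0.0004, -0.0019, 0.0413] [-0.006, -0.006, 1.078]
```

send_rows(commands=[0,-0.002,0,0,0,0.18,-1,0,-0.002,0,0,0,0.36,-1,0,-0.002,0,0,0,0.54,-1,0,-0.002,0,0,0,0.72,-1,0,-0.002,0.02,-0.003,-0.003,0.9,-1,0,-0.002,0.041,-0.006,-0.006,1.078,-1,0,-0.002,0.041,-0.006,-0.006,1.078,-1,0,-0.002,0.041,-0.006,-0.006,1.078,-1])

```text
time_s: 24.38
tcp_pos: [0.423, -0.3815, 0.0806]
tool_rot: [0.0, 0.896, -0.444, -0.0]
contact_force: [-0.7, 0.5, 0.6]
gripper_width: 0.0853
```

```bash
python3 - <<'E'
from h import *
tgt((.4233,-.3814,-.0165,-53))
t=snap('top');s=snap('scene'); grid(s['pixels'][:,:,::-1],80,180,110,100,6,'m3.png',10); grid(t['pixels'][:,:,::-1],370,190,110,90,6,'m1.png',10)
E
```

```text
t 24.38 tcp [ 0.423  -0.3815  0.0806] psi -52.8 q [ 0.54  0.56  0.17  1.87 -0.13  0.73 -1.71] F [-0.7  0.5  0.6] w 0.0853
(0.4233, -0.3814, -0.0165, -53) -> [0.0001, -0.0004, 0.0971] [0.001, -0.0, 0.004]
```

View pics/m3.png

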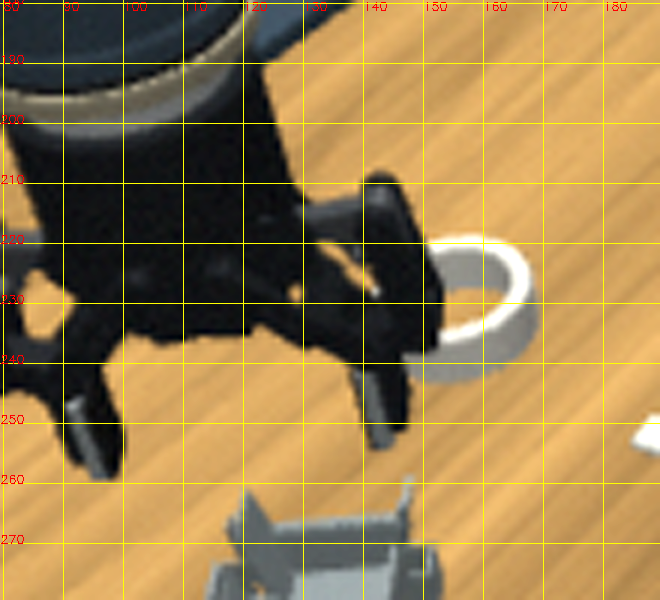

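View pics/m1.png

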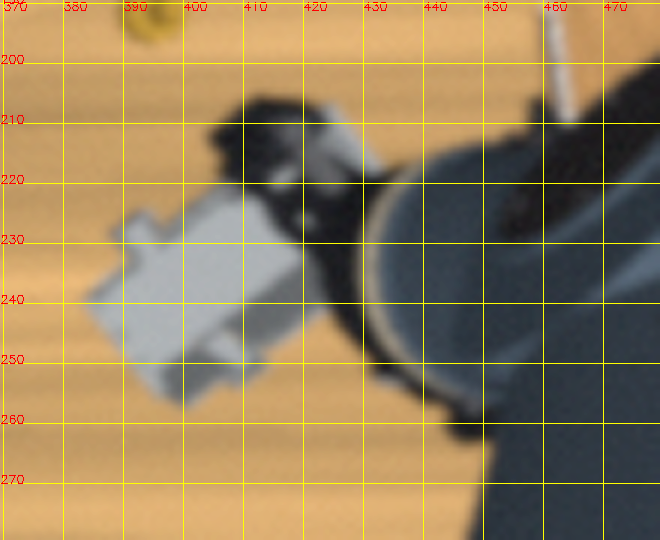

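send_rows(commands=[0,0,0.03,0,0,0,-1,0,0,0.06,0,0,0,-1,0,0,0.085,0,0,0,-1,0,0,0.097,0,0,0,-1,0,0,0.097,0,0,0,-1])

```text
time_s: 25.1
tcp_pos: [0.423, -0.3819, -0.016]
tool_rot: [0.0, 0.896, -0.445, 0.0]
contact_force: [0.4, -0.5, -0.3]
gripper_width: 0.0853
```

send_rows(commands=[0,0,0,0,0,0,1,0,0,0,0,0,0,1,0,0,0,0,0,0,1,0,0,0,0,0,0,1])

```text
time_s: 25.6
tcp_pos: [0.4237, -0.3825, -0.0146]
tool_rot: [0.0, 0.896, -0.445, 0.001]
contact_force: [-0.9, 0.1, 7.2]
gripper_width: 0.0648
```

send_rows(commands=[0,0,-0.02,0,0,0,1,0,0,-0.06,0,0,0,1,0,0,-0.12,0,0,0,1,0,0,-0.18,0,0,-0.15,1,0,0,-0.2,0,0,-0.3,1,0.01,-0.01,-0.2,0,0,-0.45,1])

```text
time_s: 26.35
tcp_pos: [0.4371, -0.385, 0.1884]
tool_rot: [0.002, 0.973, -0.232, 0.003]
contact_force: [-0.0, -1.1, -3.9]
gripper_width: 0.0654
```

```bash
python3 - <<'E'
from h import *
tgt((.43,-.1,.18,80),(.43,-.2,.18,40))
s=snap('scene'); grid(s['pixels'][:,:,::-1],70,150,120,100,6,'n3.png',10)
E
```

```text
t 26.35 tcp [ 0.4371 -0.385   0.1884] psi -26.8 q [ 0.59  0.44  0.08  1.71 -0.04  0.98 -1.36] F [-0.  -1.1 -3.9] w 0.0654
(0.43, -0.1, 0.18, 80) -> [-0.135, -0.2511, 0.007] [0.007, -0.003, -1.864]
(0.43, -0.2, 0.18, 40) -> [-0.0899, -0.1619, 0.0075] [0.005, -0.004, -1.166]
```

View pics/n3.png

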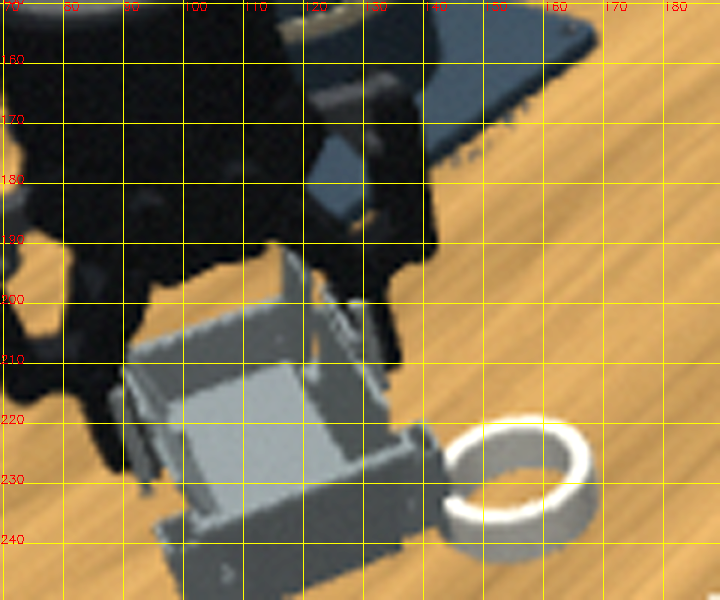

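send_rows(commands=[-0.012,-0.025,0,0,0,-0.17,1,-0.027,-0.055,0,0,0,-0.35,1,-0.044,-0.085,0,0,0,-0.53,1,-0.062,-0.118,0,0,0,-0.71,1,-0.08,-0.15,0,0,0,-0.89,1,-0.1,-0.185,0,0,0,-1.07,1,-0.118,-0.218,0,0,0,-1.25,1,-0.135,-0.25,0,0,0,-1.43,1])

```text
time_s: 27.4
tcp_pos: [0.4283, -0.0993, 0.1861]
tool_rot: [0.003, 0.884, 0.468, 0.001]
contact_force: [0.1, 0.4, -3.3]
gripper_width: 0.0655
```

```bash
python3 - <<'E'
from h import *
tgt((.45,.1,.19,130),(.4649,.2604,.19,173.4))
E
```

```text
t 27.4 tcp [ 0.4283 -0.0993  0.1861] psi 55.8 q [ 0.4   0.25 -0.36  2.04  0.12  0.87 -0.62] F [ 0.1  0.4 -3.3] w 0.0655
(0.45, 0.1, 0.19, 130) -> [0.1771, -0.0939, -0.0046] [0.005, 0.005, -1.294]
(0.4649, 0.2604, 0.19, 173.4) -> [0.3182, -0.1717, -0.0052] [0.003, 0.007, -2.052]
```

send_rows(commands=[0.015,-0.012,-0.003,0,0,-0.18,1,0.035,-0.022,-0.003,0,0,-0.36,1,0.055,-0.032,-0.003,0,0,-0.54,1,0.075,-0.042,-0.003,0,0,-0.72,1,0.095,-0.053,-0.003,0,0,-0.9,1,0.115,-0.064,-0.003,0,0,-1.08,1,0.135,-0.074,-0.003,0,0,-1.26,1,0.155,-0.084,-0.004,0,0,-1.44,1])

```text
time_s: 28.4
tcp_pos: [0.4452, 0.0763, 0.1893]
tool_rot: [0.003, 0.354, 0.935, -0.002]
contact_force: [0.9, 0.5, -3.4]
gripper_width: 0.0653
```

```bash
python3 - <<'E'
from h import *
tgt((.45,.13,.18,173.4),(.4649,.2604,.15,173.4))
E
```

```text
t 28.4 tcp [0.4452 0.0763 0.1893] psi 138.5 q [ 0.29  0.31 -0.74  1.99  0.27  0.93  0.26] F [ 0.9  0.5 -3.4] w 0.0653
(0.45, 0.13, 0.18, 173.4) -> [0.032, 0.0434, 0.0091] [-0.003, 0.006, -0.608]
(0.4649, 0.2604, 0.15, 173.4) -> [0.1074, 0.151, 0.0385] [-0.003, 0.006, -0.608]
```

send_rows(commands=[0.01,0.01,0,0,0,-0.18,1,0.02,0.025,0,0,0,-0.36,1,0.03,0.042,0.005,-0.001,0.003,-0.52,1,0.047,0.067,0.012,-0.003,0.006,-0.608,1,0.067,0.095,0.02,-0.003,0.006,-0.608,1,0.087,0.123,0.03,-0.003,0.006,-0.608,1,0.107,0.15,0.038,-0.003,0.006,-0.608,1,0.107,0.15,0.038,-0.003,0.006,-0.608,1])

```text
time_s: 29.4
tcp_pos: [0.4634, 0.2616, 0.1499]
tool_rot: [-0.001, 0.057, 0.998, 0.0]
contact_force: [-0.2, -0.5, -3.1]
gripper_width: 0.0653
```

send_rows(commands=[0,0,0,0,0,0,1])

```text
time_s: 29.52
tcp_pos: [0.4631, 0.2606, 0.1495]
tool_rot: [-0.001, 0.058, 0.998, -0.0]
contact_force: [-0.2, -0.6, -3.1]
gripper_width: 0.0656
```

```bash
cat >> h.py <<'E'
def lat(p): print('lat',round(p[:2]@np.array([.9934,-.1146]),4),'along',round(p[:2]@np.array([.1146,.9934]),4))
E
python3 - <<'E'
from h import *
p,_=state(); lat(p); tgt((.4637,.2602,.095,173.4))
t=snap('top'); s=snap('scene'); grid(s['pixels'][:,:,::-1],220,80,110,100,6,'o3.png',10); grid(t['pixels'][:,:,::-1],100,170,90,60,8,'o1.png',5)
E
```

```text
t 29.52 tcp [0.4631 0.2606 0.1495] psi 173.4 q [-0.04  0.51 -0.83  1.86  0.45  0.97  0.38] F [-0.2 -0.6 -3.1] w 0.0656
lat 0.4302 along 0.3119
t 29.52 tcp [0.4631 0.2606 0.1495] psi 173.4 q [-0.04  0.51 -0.83  1.86  0.45  0.97  0.38] F [-0.2 -0.6 -3.1] w 0.0656
(0.4637, 0.2602, 0.095, 173.4) -> [-0.0007, -0.0002, 0.0545] [-0.001, -0.002, -0.0]
```

View pics/o3.png

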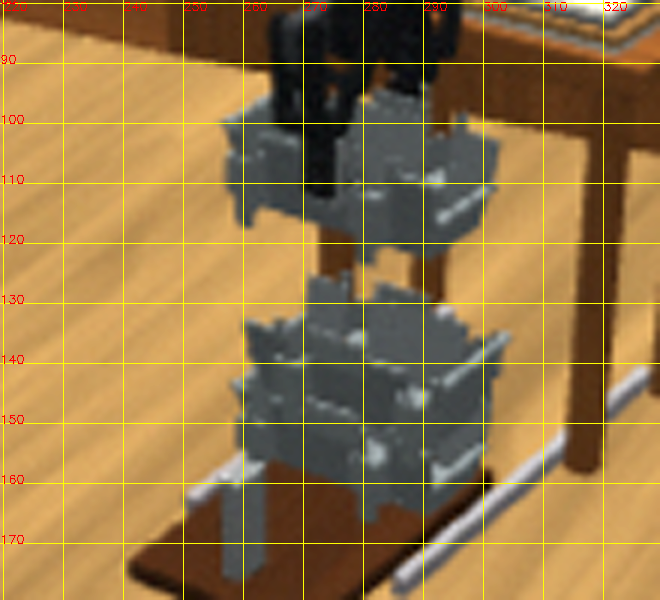

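View pics/o1.png

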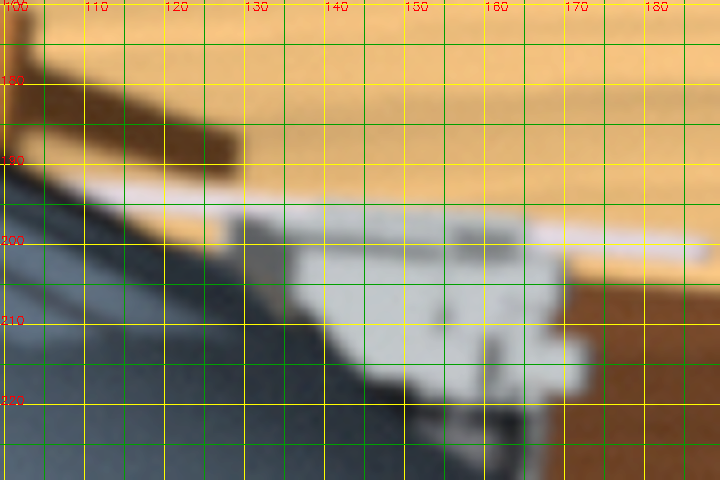

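```bash
python3 - <<'E'
from h import *
s=snap('scene')
x=np.array([.9934,-.1146]);y=np.array([.1146,.9934])
for la in (.428,.432,.436):
  for al in (.312,):
    for dx in (.0586,-.066):
      c=x*(la+dx)+y*al
      print(la,dx,[proj(s,[*(c+y*w),(.041 if dx>0 else .064)+h]).round(1).tolist() for h in (0,.150) for w in (-.03,.03)])
E
```

```text
0.428 0.0586 [[289.5, 160.6], [299.4, 152.4], [290.9, 117.3], [301.5, 109.8]]
0.428 -0.066 [[257.5, 143.1], [268.0, 135.6], [256.4, 100.1], [267.7, 93.4]]
0.432 0.0586 [[290.6, 161.0], [300.5, 152.7], [292.0, 117.6], [302.7, 110.1]]
0.432 -0.066 [[258.5, 143.4], [269.0, 135.9], [257.4, 100.4], [268.8, 93.7]]
0.436 0.0586 [[291.6, 161.4], [301.6, 153.1], [293.2, 118.0], [303.8, 110.4]]
0.436 -0.066 [[259.5, 143.8], [270.0, 136.3], [258.5, 100.7], [269.8, 94.0]]
```

send_rows(commands=[-0.0007,0,0.025,0,0,0,1,-0.0007,0,0.045,0,0,0,1,-0.0007,0,0.054,0,0,0,1,-0.0007,0,0.058,0,0,0,1,-0.0007,0,0.061,0,0,0,1,-0.0007,0,0.062,0,0,0,1])

```text
time_s: 30.42
tcp_pos: [0.4645, 0.2606, 0.0883]
tool_rot: [-0.0, 0.058, 0.998, 0.0]
contact_force: [0.5, -0.5, -2.9]
gripper_width: 0.065
```

send_rows(commands=[0,0,0.003,0,0,0,1,0,0,0.0045,0,0,0,1])

```text
time_s: 30.68
tcp_pos: [0.4646, 0.2606, 0.0838]
tool_rot: [-0.0, 0.058, 0.998, 0.0]
contact_force: [1.9, -0.4, -2.3]
gripper_width: 0.065
```

send_rows(commands=[0,0,0.002,0,0,0,1,0,0,0.002,0,0,0,1])

```text
time_s: 30.92
tcp_pos: [0.465, 0.2618, 0.0832]
tool_rot: [0.001, 0.058, 0.998, 0.001]
contact_force: [-2.2, -0.3, 12.2]
gripper_width: 0.0655
```

Contact at the expected height. Release, rise.

send_rows(commands=[0,0,0,0,0,0,-1,0,0,0,0,0,0,-1,0,0,0,0,0,0,-1,0,0,-0.04,0,0,0,-1,0,0,-0.08,0,0,0,-1,0,0,-0.12,0,0,0,-1])

```text
time_s: 31.68
tcp_pos: [0.4646, 0.2615, 0.2043]
tool_rot: [0.001, 0.058, 0.998, 0.001]
contact_force: [0.3, -0.1, -0.2]
gripper_width: 0.0854
```

```bash
python3 - <<'E'
from h import *
tgt((.644,-.128,.12,134),(.644,-.128,.08,134))
s=snap('scene'); grid(s['pixels'][:,:,::-1],220,80,110,100,6,'p3.png',10)
E
```

```text
t 31.68 tcp [0.4646 0.2615 0.2043] psi 173.4 q [-0.01  0.46 -0.87  1.78  0.39  1.08  0.44] F [ 0.3 -0.1 -0.2] w 0.0854
(0.644, -0.128, 0.12, 134) -> [-0.223, -0.3664, 0.0839] [0.002, 0.0, 0.687]
(0.644, -0.128, 0.08, 134) -> [-0.2229, -0.3664, 0.1239] [0.002, 0.0, 0.687]
```

View pics/p3.png

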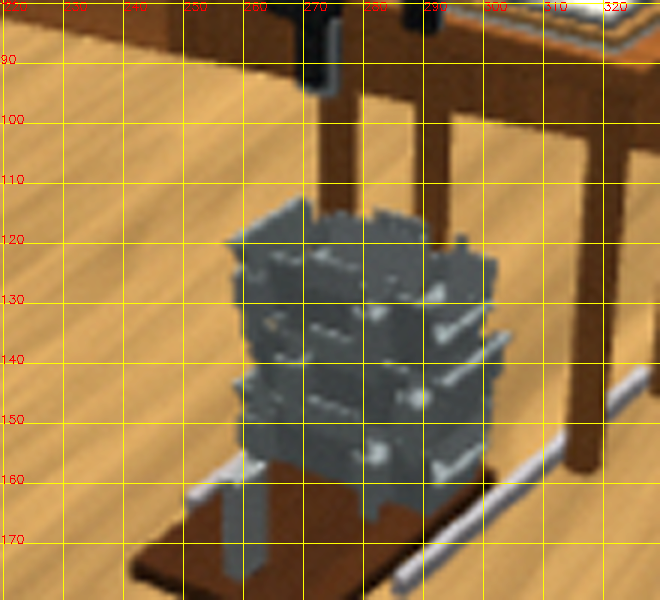

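send_rows(commands=[-0.025,-0.04,0,0,0,0.08,-1,-0.055,-0.09,0.005,0,0,0.18,-1,-0.085,-0.14,0.015,0,0,0.28,-1,-0.115,-0.19,0.03,0,0,0.38,-1,-0.145,-0.24,0.045,0,0,0.48,-1,-0.175,-0.29,0.06,0,0,0.58,-1,-0.205,-0.34,0.075,0,0,0.687,-1,-0.223,-0.3664,0.084,0,0,0.687,-1])

```text
time_s: 32.72
tcp_pos: [0.6461, -0.1299, 0.1227]
tool_rot: [0.002, 0.393, 0.92, 0.003]
contact_force: [0.7, 0.8, 0.0]
gripper_width: 0.0857
```

send_rows(commands=[0,0,0.01,0,0,0,-1,0,0,0.03,0,0,0,-1])

```text
time_s: 32.98
tcp_pos: [0.6464, -0.1292, 0.0922]
tool_rot: [0.002, 0.393, 0.92, 0.003]
contact_force: [0.0, -0.1, -0.2]
gripper_width: 0.0851
```

```bash
python3 - <<'E'
from h import *
tgt((.6444,-.1278,-.0165,134))
s=snap('scene'); grid(s['pixels'][:,:,::-1],220,170,110,110,6,'q3.png',10)
p,R=state(); m=R.as_matrix()
for sgn in(1,-1): print('f',proj(s,p+m[:,1]*.043*sgn+[0,0,.0475]))
E
```

```text
t 32.98 tcp [ 0.6464 -0.1292  0.0922] psi 133.7 q [ 0.46  0.7  -0.58  1.6   0.43  0.97  0.51] F [ 0.  -0.1 -0.2] w 0.0851
(0.6444, -0.1278, -0.0165, 134) -> [0.0025, -0.0012, 0.1087] [0.007, 0.001, -0.005]
t 33.02 tcp [ 0.6446 -0.1287  0.0893] psi 133.8 q [ 0.46  0.7  -0.58  1.6   0.43  0.97  0.51] F [-2.1  0.5 -2.2] w 0.0854
f [291.67831112 210.50970238]
f [255.08369166 217.3089799 ]
```

View pics/q3.png

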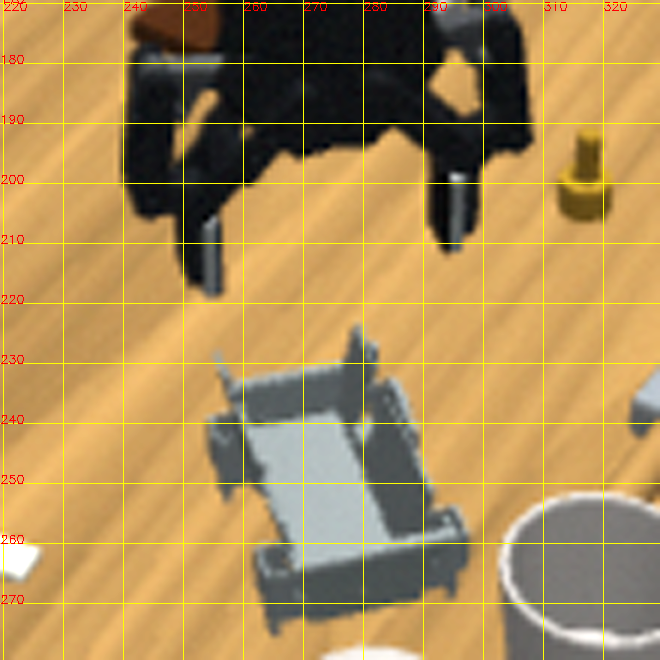

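send_rows(commands=[0,0,0.03,0,0,0,-1,0.0005,0,0.06,0,0,0,-1,0.0005,0,0.09,0,0,0,-1,0.0005,0,0.106,0,0,0,-1,0.0005,0,0.106,0,0,0,-1])

```text
time_s: 33.65
tcp_pos: [0.6437, -0.127, -0.0174]
tool_rot: [-0.001, 0.392, 0.92, 0.003]
contact_force: [0.7, -0.4, 0.6]
gripper_width: 0.0849
```

send_rows(commands=[0,0,0,0,0,0,1,0,0,0,0,0,0,1,0,0,0,0,0,0,1,0,0,0,0,0,0,1])

```text
time_s: 34.15
tcp_pos: [0.6447, -0.1266, -0.0159]
tool_rot: [-0.0, 0.392, 0.92, 0.003]
contact_force: [-0.5, 0.1, 6.7]
gripper_width: 0.0658
```

send_rows(commands=[0,0,-0.02,0,0,0,1,0,0,-0.07,0,0,0,1,0,0,-0.13,0,0,0,1,0,0,-0.18,0,0,0,1,0,0,-0.22,0,0,0,1,0,0,-0.22,0,0,0,1])

```text
time_s: 34.9
tcp_pos: [0.6458, -0.1277, 0.209]
tool_rot: [0.003, 0.392, 0.92, 0.004]
contact_force: [-0.9, -1.0, -3.4]
gripper_width: 0.0657
```

```bash
python3 - <<'E'
from h import *
tgt((.48,.12,.2,173.4),(.4642,.2605,.2,173.4))
s=snap('scene'); grid(s['pixels'][:,:,::-1],220,120,110,110,6,'r3.png',10)
E
```

```text
t 34.9 tcp [ 0.6458 -0.1277  0.209 ] psi 133.8 q [ 0.49  0.59 -0.62  1.46  0.35  1.2   0.58] F [-0.9 -1.  -3.4] w 0.0657
(0.48, 0.12, 0.2, 173.4) -> [0.2935, 0.0519, 0.0087] [0.008, 0.006, -0.69]
(0.4642, 0.2605, 0.2, 173.4) -> [0.4058, 0.1378, 0.0092] [0.008, 0.006, -0.69]
```

View pics/r3.png

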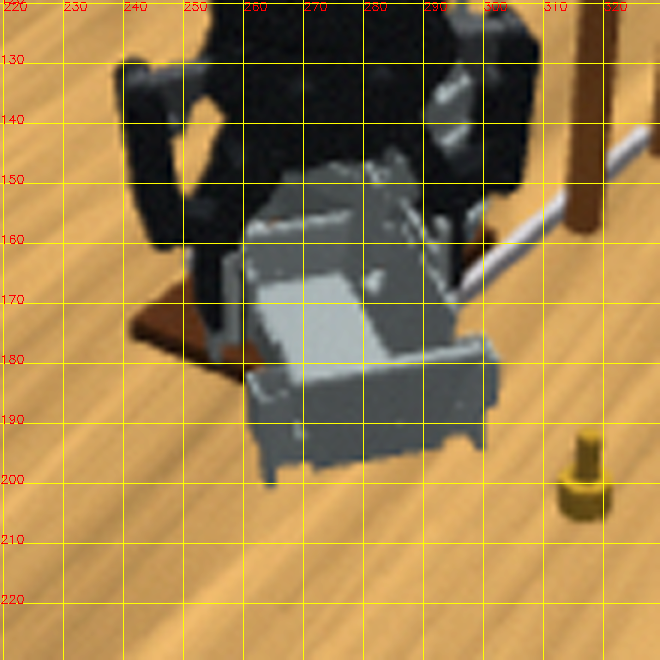

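send_rows(commands=[0.035,0.006,0.002,0.002,0.002,-0.12,1,0.075,0.013,0.005,0.004,0.003,-0.25,1,0.12,0.021,0.007,0.006,0.004,-0.4,1,0.165,0.029,0.008,0.007,0.005,-0.55,1,0.21,0.037,0.008,0.008,0.006,-0.69,1,0.255,0.045,0.008,0.008,0.006,-0.69,1,0.294,0.052,0.008,0.008,0.006,-0.69,1,0.32,0.072,0.008,0.008,0.006,-0.69,1])

```text
time_s: 35.95
tcp_pos: [0.4725, 0.1529, 0.1981]
tool_rot: [-0.003, 0.057, 0.998, -0.001]
contact_force: [1.2, 0.3, -2.4]
gripper_width: 0.0653
```

```bash
python3 - <<'E'
from h import *
tgt((.4642,.2605,.195,173.4),(.4642,.2605,.124,173.4))
E
```

```text
t 35.95 tcp [0.4725 0.1529 0.1981] psi 173.4 q [ 0.22  0.41 -0.88  1.87  0.37  1.04  0.64] F [ 1.2  0.3 -2.4] w 0.0653
(0.4642, 0.2605, 0.195, 173.4) -> [0.0206, 0.1059, 0.003] [-0.002, -0.005, 0.001]
(0.4642, 0.2605, 0.124, 173.4) -> [0.0202, 0.1061, 0.074] [-0.002, -0.005, 0.001]
```

send_rows(commands=[0.006,0.03,0,-0.002,-0.005,0,1,0.012,0.06,0,-0.002,-0.005,0,1,0.017,0.085,0.003,-0.002,-0.005,0,1,0.0204,0.1055,0.003,-0.002,-0.005,0,1,0.0204,0.1055,0.003,-0.002,-0.005,0,1,0.0204,0.1055,0.003,-0.002,-0.005,0,1])

```text
time_s: 36.7
tcp_pos: [0.464, 0.2589, 0.1943]
tool_rot: [-0.001, 0.057, 0.998, -0.001]
contact_force: [-0.1, 0.3, -3.4]
gripper_width: 0.0652
```

```bash
python3 - <<'E'
from h import *
p,_=state();lat(p);tgt((.4642,.2605,.134,173.4))
t=snap('top'); s=snap('scene'); grid(s['pixels'][:,:,::-1],220,60,110,110,6,'u3.png',10); grid(t['pixels'][:,:,::-1],90,160,100,70,8,'u1.png',5)
E
```

```text
t 36.7 tcp [0.464  0.2589 0.1943] psi 173.4 q [-0.01  0.47 -0.86  1.8   0.4   1.07  0.43] F [-0.1  0.3 -3.4] w 0.0652
lat 0.4313 along 0.3103
t 36.7 tcp [0.464  0.2589 0.1943] psi 173.4 q [-0.01  0.47 -0.86  1.8   0.4   1.07  0.43] F [-0.1  0.3 -3.4] w 0.0652
(0.4642, 0.2605, 0.134, 173.4) -> [-0.0001, 0.0018, 0.0603] [-0.002, -0.002, 0.0]
```

View pics/u3.png

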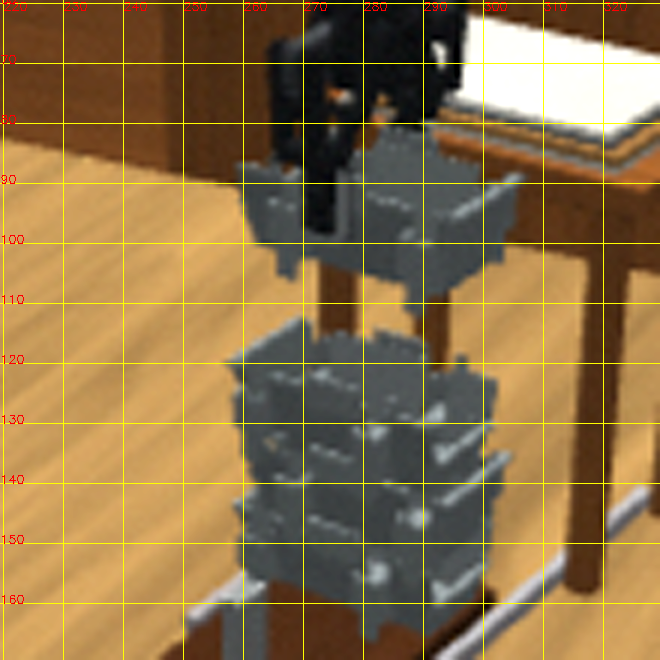

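View pics/u1.png

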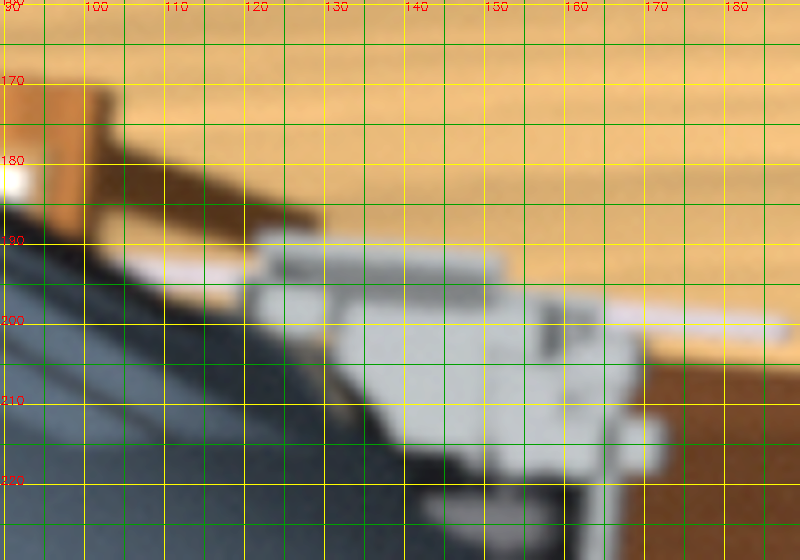

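send_rows(commands=[0,0.0018,0.025,0,0,0,1,0,0.0018,0.045,0,0,0,1,0,0.0018,0.056,0,0,0,1,0,0.0018,0.062,0,0,0,1,0,0.0018,0.065,0,0,0,1,0,0.0018,0.066,0,0,0,1])

```text
time_s: 37.55
tcp_pos: [0.4646, 0.2606, 0.1289]
tool_rot: [-0.0, 0.058, 0.998, -0.0]
contact_force: [-0.5, -0.1, -2.1]
gripper_width: 0.065
```

send_rows(commands=[0,0,0.002,0,0,0,1,0,0,0.004,0,0,0,1])

```text
time_s: 37.8
tcp_pos: [0.4646, 0.2607, 0.125]
tool_rot: [-0.0, 0.058, 0.998, -0.0]
contact_force: [-1.3, 0.9, -1.5]
gripper_width: 0.0655
```

send_rows(commands=[0,0,0.002,0,0,0,1,0,0,0.002,0,0,0,1])

```text
time_s: 38.05
tcp_pos: [0.4649, 0.2614, 0.1239]
tool_rot: [0.0, 0.058, 0.998, 0.0]
contact_force: [-2.7, -1.7, 7.1]
gripper_width: 0.0656
```

send_rows(commands=[0,0,0,0,0,0,-1,0,0,0,0,0,0,-1,0,0,0,0,0,0,-1,0,0,-0.04,0,0,0,-1,0,0,-0.08,0,0,0,-1,0,0,-0.1,0,0,0,-1])

```text
time_s: 38.8
tcp_pos: [0.4653, 0.262, 0.2259]
tool_rot: [0.001, 0.058, 0.998, 0.001]
contact_force: [0.4, 0.3, -0.4]
gripper_width: 0.0855
```

```bash
python3 - <<'E'
from h import *
t=snap('top'); s=snap('scene'); grid(s['pixels'][:,:,::-1],220,60,110,110,6,'v3.png',10); cv2.imwrite('pics/v4.png',cv2.resize(t['pixels'][:,:,::-1],(800,600)))
for n,x in (('top',t),('scene',s)):
  hsv=cv2.cvtColor(x['pixels'],cv2.COLOR_RGB2HSV); m=cv2.inRange(hsv,(18,140,40),(30,255,200)); k,l,st,c=cv2.connectedComponentsWithStats(m)
  print(n,[(st[i].tolist(),c[i].round(1).tolist()) for i in range(1,k) if 30<st[i,4]<400])
tgt((.6559,.1104,.12,83))
E
```

```text
top [([209, 144, 10, 11, 84], [213.6, 149.0]), ([390, 187, 12, 10, 94], [395.2, 191.7])]
scene [([170, 80, 30, 26, 149], [183.3, 92.3]), ([138, 100, 30, 24, 176], [152.2, 111.2]), ([304, 102, 10, 15, 41], [308.5, 110.0]), ([343, 110, 16, 14, 84], [350.8, 116.5]), ([305, 117, 11, 17, 52], [311.2, 124.4]), ([347, 123, 19, 28, 164], [355.4, 135.9]), ([322, 129, 7, 12, 31], [324.9, 134.7]), ([429, 128, 16, 11, 53], [437.7, 132.6]), ([207, 134, 37, 39, 325], [226.0, 154.0]), ([331, 135, 16, 25, 96], [340.0, 148.0]), ([142, 136, 13, 12, 53], [148.4, 141.5]), ([432, 137, 19, 20, 87], [440.8, 147.0]), ([210, 138, 8, 12, 31], [213.2, 143.2]), ([52, 143, 33, 32, 174], [68.8, 159.2]), ([246, 142, 12, 22, 60], [251.4, 153.4]), ([167, 146, 15, 13, 41], [175.3, 151.9]), ([408, 156, 40, 32, 241], [429.7, 173.6]), ([197, 159, 14, 15, 45], [203.4, 166.5]), ([336, 160, 16, 12, 48], [344.0, 165.5]), ([183, 162, 35, 32, 218], [202.4, 179.9]), ([218, 164, 29, 19, 104], [232.0, 173.3]), ([379, 164, 31, 53, 326], [390.2, 186.3]), ([26, 167, 22, 27, 142], [36.9, 180.0]), ([216, 173, 39, 45, 377], [236.6, 19
[... 2325 characters left out ...]
([53, 316, 11, 15, 45], [56.8, 322.2]), ([175, 318, 36, 16, 161], [194.4, 325.3]), ([375, 327, 16, 24, 100], [381.9, 337.0]), ([273, 331, 10, 9, 31], [277.1, 335.0]), ([208, 337, 12, 12, 51], [212.6, 342.2]), ([242, 341, 33, 30, 206], [255.7, 355.9]), ([205, 349, 11, 10, 32], [210.1, 354.1]), ([216, 353, 13, 10, 49], [222.8, 357.5]), ([274, 353, 21, 22, 134], [283.9, 362.6]), ([295, 355, 14, 14, 47], [301.5, 359.9]), ([287, 365, 20, 15, 100], [295.9, 373.5]), ([341, 374, 12, 8, 38], [346.1, 377.6])]
t 38.9 tcp [0.4657 0.2622 0.2259] psi 173.4 q [ 0.    0.44 -0.88  1.75  0.37  1.13  0.46] F [-0.1  0.2 -0.4] w 0.0857
(0.6559, 0.1104, 0.12, 83) -> [-0.2061, -0.129, 0.1064] [0.005, 0.001, 1.577]
```

View pics/v3.png

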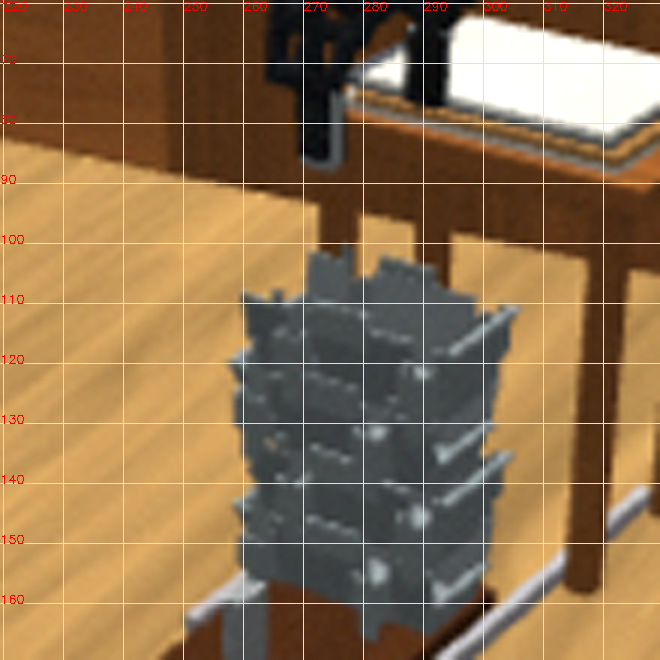

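View pics/v4.png

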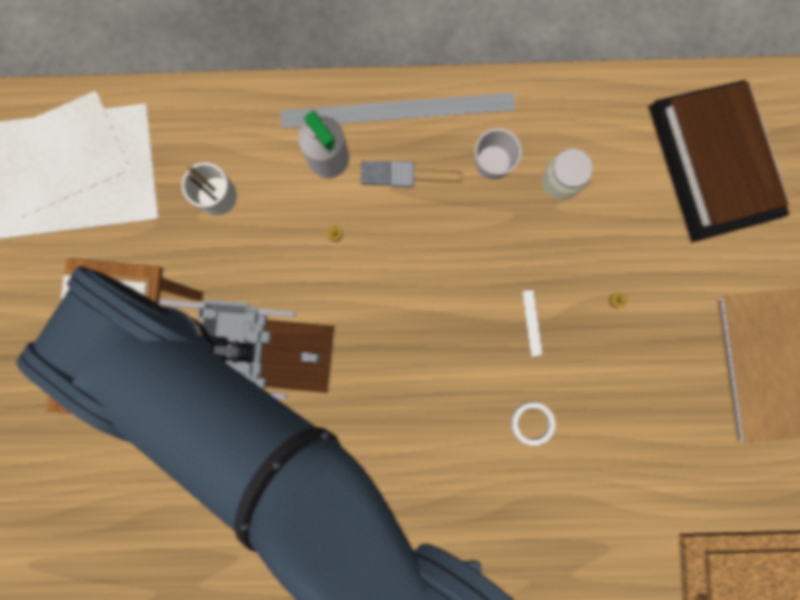

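send_rows(commands=[-0.02,-0.012,0,0,0,0.18,-1,-0.045,-0.03,0,0,0,0.36,-1,-0.075,-0.05,0,0,0,0.54,-1,-0.105,-0.07,0.01,0,0,0.72,-1,-0.135,-0.09,0.03,0,0,0.9,-1,-0.165,-0.11,0.05,0,0,1.08,-1,-0.19,-0.12,0.075,0,0,1.26,-1,-0.206,-0.129,0.1,0,0,1.44,-1])

```text
time_s: 39.9
tcp_pos: [0.6563, 0.1092, 0.1241]
tool_rot: [0.001, 0.704, 0.71, 0.001]
contact_force: [0.9, -0.1, 0.3]
gripper_width: 0.0855
```

```bash
python3 - <<'E'
from h import *
t=snap('top'); s=snap('scene'); grid(s['pixels'][:,:,::-1],270,140,100,90,7,'w3.png',10); grid(t['pixels'][:,:,::-1],190,120,60,60,10,'w1.png',5)
grid(cv2.imread('pics/top1.png'),195,130,40,40,14,'w0.png',5)
tgt((.6559,.1104,-.0135,83))
E
```

```text
t 40.0 tcp [0.6548 0.1078 0.122 ] psi 90.6 q [ 0.01  0.65 -0.41  1.55  0.29  1.01 -0.48] F [-1.3 -0.5 -0.3] w 0.0852
(0.6559, 0.1104, -0.0135, 83) -> [0.0028, 0.0013, 0.1355] [-0.001, 0.001, 0.132]
```

View pics/w3.png

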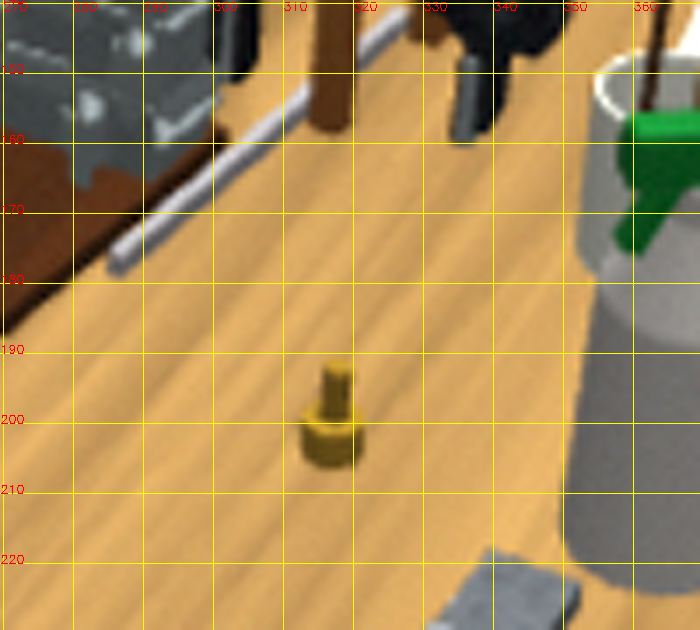

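View pics/w0.png

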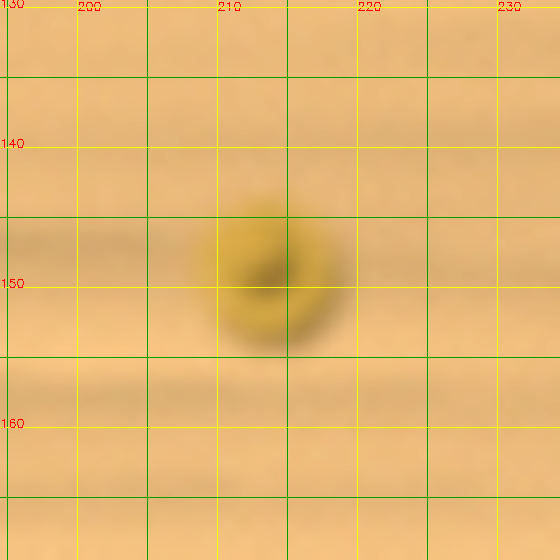

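```bash
python3 - <<'E'
from h import *
t=snap('top'); s=snap('scene')
print(ray(t,212.5,147.5,.044),ray(t,213.5,149,.018),ray(s,317.7,192.3,.044),ray(s,316.8,199.5,.018))
E
```

```text
[0.65545507 0.11103114 0.044     ] [0.65598885 0.11082122 0.018     ] [0.65943457 0.10890547 0.044     ] [0.65863827 0.10892611 0.018     ]
```

send_rows(commands=[0.0022,0.0024,0.04,0,0,0.1,-1,0.0022,0.0024,0.08,0,0,0.132,-1,0.0022,0.0024,0.11,0,0,0.132,-1,0.0022,0.0024,0.13,0,0,0.132,-1,0.0022,0.0024,0.1355,0,0,0.132,-1,0.0022,0.0024,0.1355,0,0,0.132,-1])

```text
time_s: 40.85
tcp_pos: [0.6579, 0.1136, -0.0092]
tool_rot: [0.0, 0.746, 0.666, 0.002]
contact_force: [0.1, 0.6, -0.1]
gripper_width: 0.0854
```

send_rows(commands=[0,0,0,0,0,0,0.3,0,0,0,0,0,0,1,0,0,0,0,0,0,1,0,0,0,0,0,0,1,0,0,0,0,0,0,1,0,0,0,0,0,0,1], squeeze=40)

```text
time_s: 41.6
tcp_pos: [0.658, 0.1137, -0.009]
tool_rot: [0.0, 0.746, 0.666, 0.002]
contact_force: [0.3, -0.2, 2.4]
gripper_width: 0.0102
```

send_rows(commands=[0,0,0,0,0,0,0.4,0,0,0,0,0,0,0.4,-0.003,0,0.004,0,0,0,0.4,-0.003,0,0.004,0,0,0,0.4,-0.003,0,0.004,0,0,0,1,-0.003,0,0.004,0,0,0,1,-0.003,0,0.004,0,0,0,1,-0.003,0,0.004,0,0,0,1])

```text
time_s: 42.6
tcp_pos: [0.6577, 0.1107, -0.013]
tool_rot: [0.0, 0.746, 0.666, 0.002]
contact_force: [-0.8, -0.3, -1.7]
gripper_width: 0.0103
```

```bash
python3 - <<'E'
from h import *
p,R=state(); s=snap('scene'); grid(s['pixels'][:,:,::-1],270,140,100,90,7,'x3.png',10)
E
```

```text
t 42.6 tcp [ 0.6577  0.1107 -0.013 ] psi 83.6 q [-0.05  0.8  -0.33  1.66  0.35  0.74 -0.65] F [-0.8 -0.3 -1.7] w 0.0103
```

View pics/x3.png

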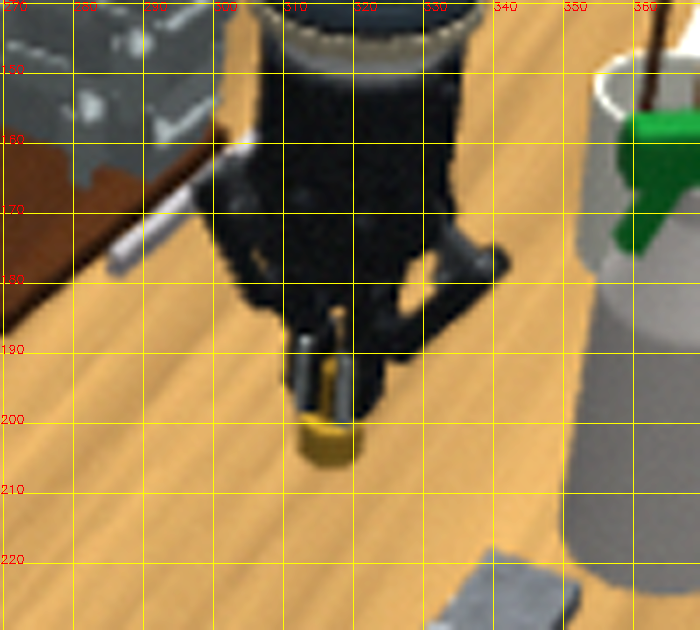

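send_rows(commands=[0,0,-0.02,0,0,0,1,0,0,-0.07,0,0,0,1,0,0,-0.13,0,0,0,1,0,0,-0.19,0,0,0,1,0,0,-0.25,0,0,0,1,0,0,-0.25,0,0,0,1])

```text
time_s: 43.4
tcp_pos: [0.6593, 0.1114, 0.2444]
tool_rot: [0.003, 0.746, 0.666, 0.007]
contact_force: [0.3, 0.2, -1.1]
gripper_width: 0.0105
```

```bash
python3 - <<'E'
from h import *
tgt((.4848,.2581,.235,83.4))
E
```

```text
t 43.4 tcp [0.6593 0.1114 0.2444] psi 83.6 q [-0.    0.54 -0.41  1.39  0.22  1.24 -0.54] F [ 0.3  0.2 -1.1] w 0.0105
(0.4848, 0.2581, 0.235, 83.4) -> [0.1262, -0.1899, 0.0077] [0.013, -0.006, 0.003]
```

send_rows(commands=[0.025,-0.035,0,0.003,-0.001,0,1,0.05,-0.075,0,0.006,-0.002,0,1,0.075,-0.115,0,0.01,-0.004,0,1,0.1,-0.15,0.003,0.013,-0.006,0,1,0.12,-0.18,0.007,0.013,-0.006,0,1,0.126,-0.19,0.008,0.013,-0.006,0,1,0.126,-0.19,0.008,0.013,-0.006,0,1])

```text
time_s: 44.28
tcp_pos: [0.4844, 0.258, 0.2349]
tool_rot: [0.0, 0.745, 0.667, 0.0]
contact_force: [0.4, 0.2, -0.9]
gripper_width: 0.0103
```

```bash
python3 - <<'E'
from h import *
p,_=state(); lat(p); tgt((.4848,.2581,.146,83.4)); s=snap('scene'); grid(s['pixels'][:,:,::-1],230,40,100,90,7,'y3.png',10)
t=snap('top'); grid(t['pixels'][:,:,::-1],100,170,100,80,7,'y1.png',10)
E
```

```text
t 44.27 tcp [0.4844 0.258  0.2349] psi 83.6 q [-0.25  0.38 -0.46  1.7   0.19  1.1  -0.88] F [ 0.4  0.2 -0.9] w 0.0103
lat 0.4516 along 0.3118
t 44.27 tcp [0.4844 0.258  0.2349] psi 83.6 q [-0.25  0.38 -0.46  1.7   0.19  1.1  -0.88] F [ 0.4  0.2 -0.9] w 0.0103
(0.4848, 0.2581, 0.146, 83.4) -> [0.0002, 0.0004, 0.0889] [0.0, 0.0, 0.004]
```

View pics/y3.png

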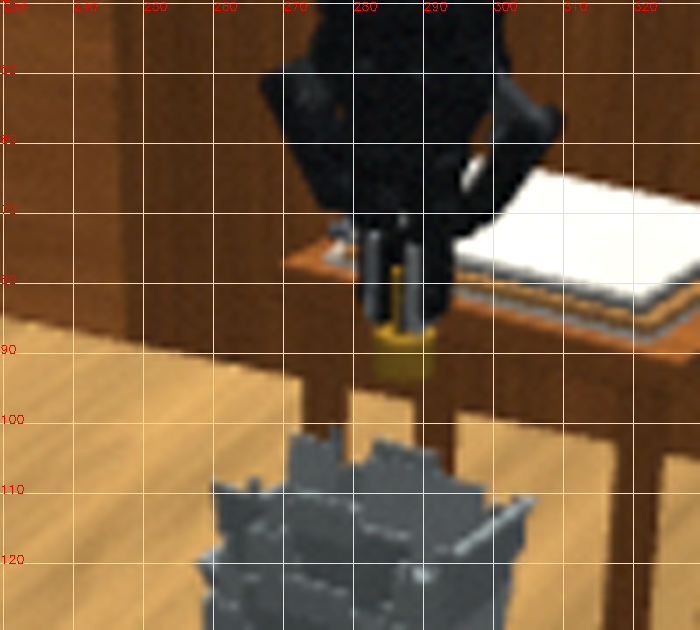

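View pics/y1.png

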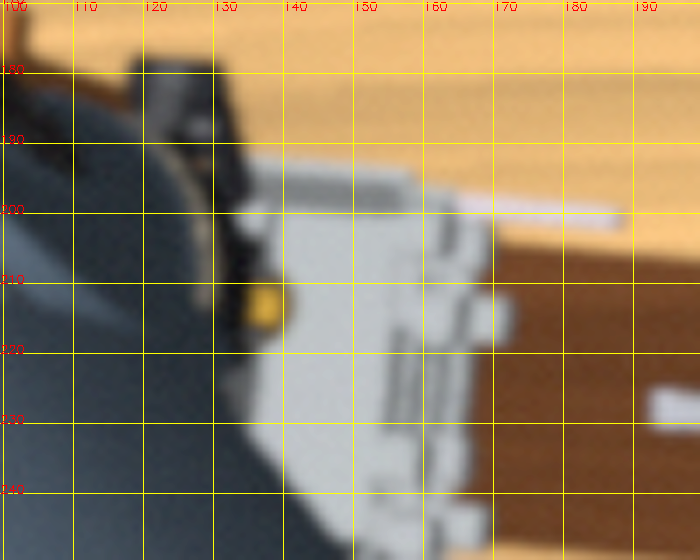

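send_rows(commands=[0,0,0.03,0,0,0,1,0,0,0.06,0,0,0,1,0,0,0.085,0,0,0,1,0,0,0.092,0,0,0,1,0,0,0.096,0,0,0,1,0,0,0.096,0,0,0,1])

```text
time_s: 45.12
tcp_pos: [0.4863, 0.2569, 0.1393]
tool_rot: [0.0, 0.746, 0.666, 0.001]
contact_force: [-0.6, -1.1, -1.0]
gripper_width: 0.0104
```

send_rows(commands=[0,0,0.002,0,0,0,1,0,0,0.003,0,0,0,1])

```text
time_s: 45.38
tcp_pos: [0.4866, 0.2569, 0.1368]
tool_rot: [0.001, 0.746, 0.666, 0.001]
contact_force: [-0.7, -0.4, -0.9]
gripper_width: 0.0107
```

send_rows(commands=[0,0,0.002,0,0,0,1,0,0,0.002,0,0,0,1])

```text
time_s: 45.62
tcp_pos: [0.4867, 0.2571, 0.1349]
tool_rot: [0.001, 0.746, 0.666, 0.001]
contact_force: [0.1, -0.5, -0.8]
gripper_width: 0.0104
```

send_rows(commands=[0,0,0.001,0,0,0,0.4,0,0,0.001,0,0,0,0.4,0,0,0.001,0,0,0,0.4,0,0,-0.02,0,0,0,0.4,0,0,-0.06,0,0,0,0.4,0,0,-0.1,0,0,0,0.4])

```text
time_s: 46.38
tcp_pos: [0.4862, 0.2569, 0.2359]
tool_rot: [0.0, 0.746, 0.666, 0.001]
contact_force: [0.4, 0.3, -0.0]
gripper_width: 0.0254
```

```bash
python3 - <<'E'
from h import *
tgt((.48,.05,.22,60),(.56,-.3,.14,40))
t=snap('top'); grid(t['pixels'][:,:,::-1],100,170,100,80,7,'A1.png',10)
s=snap('scene'); grid(s['pixels'][:,:,::-1],230,40,100,90,7,'A3.png',10)
E
```

```text
t 46.38 tcp [0.4862 0.2569 0.2359] psi 83.5 q [-0.25  0.38 -0.46  1.7   0.19  1.1  -0.88] F [ 0.4  0.3 -0. ] w 0.0254
(0.48, 0.05, 0.22, 60) -> [-0.2063, 0.0174, 0.0158] [0.002, -0.001, 0.409]
(0.56, -0.3, 0.14, 40) -> [-0.5449, 0.1366, 0.0958] [0.002, -0.001, 0.758]
```

View pics/A1.png

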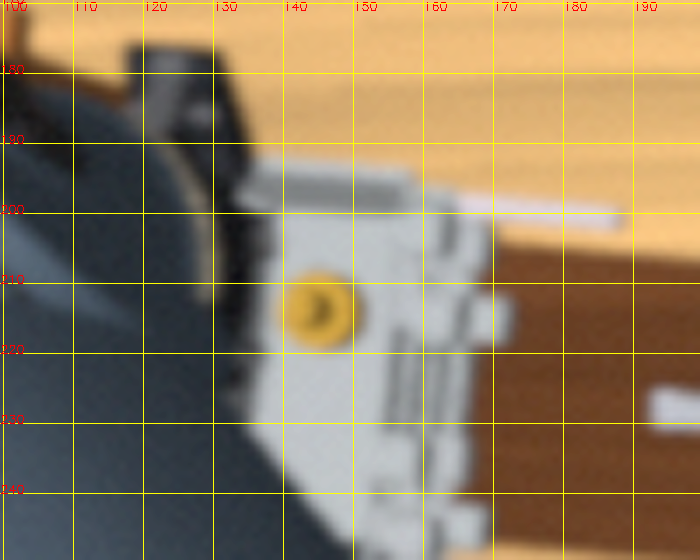

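View pics/A3.png

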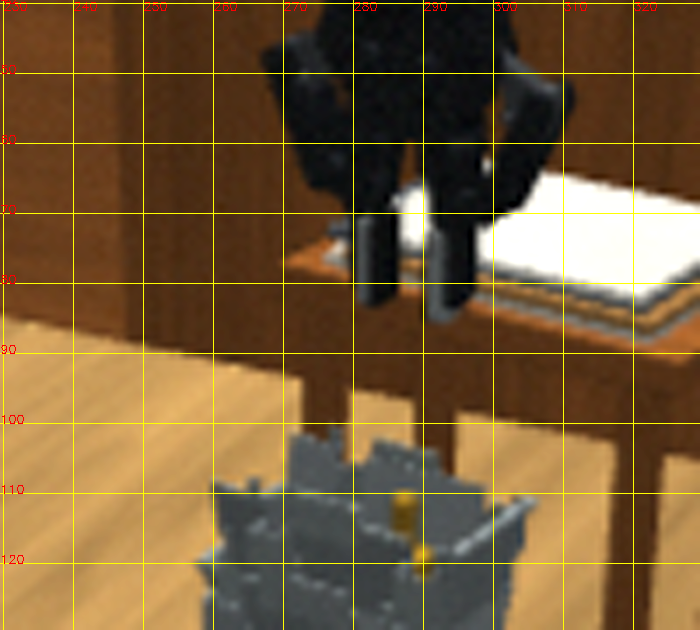

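```bash
python3 - <<'E'
from h import *
t=snap('top');s=snap('scene'); grid(t['pixels'][:,:,::-1],375,170,40,40,14,'B1.png',5); grid(s['pixels'][:,:,::-1],160,270,60,60,10,'B3.png',5)
E
```

```text
(no output)
```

View pics/B1.png

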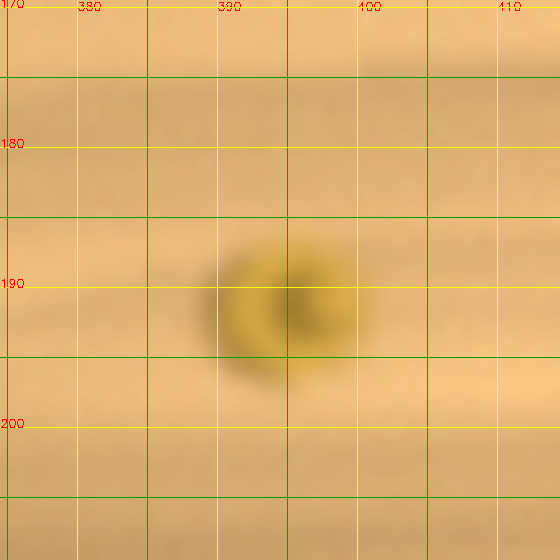

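View pics/B3.png

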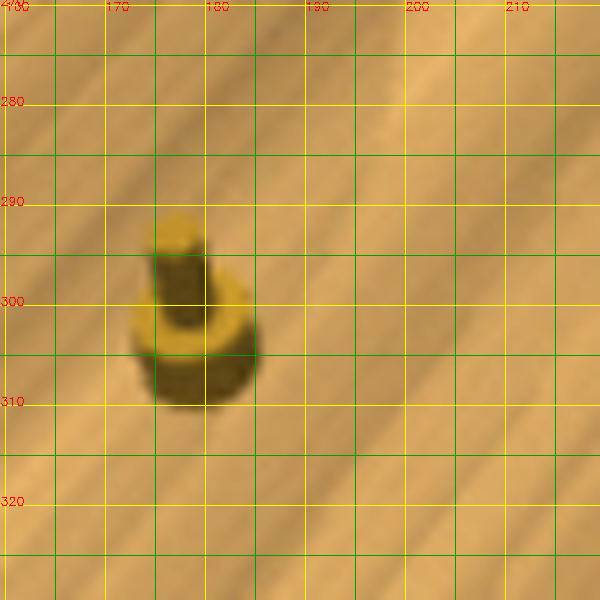

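```bash
python3 - <<'E'
from h import *
t=snap('top'); s=snap('scene')
print(ray(t,397.5,191,.044),ray(t,395.5,191.5,.018),ray(s,177,293,.044),ray(s,178.7,301,.018))
tgt((.534,-.352,.14,40))
E
```

```text
[ 0.53128144 -0.35402446  0.044     ] [ 0.53207903 -0.3562347   0.018     ] [ 0.53409624 -0.35694325  0.044     ] [ 0.53443016 -0.35756371  0.018     ]
t 46.67 tcp [0.486  0.2565 0.2339] psi 83.4 q [-0.25  0.38 -0.46  1.71  0.19  1.1  -0.88] F [-0.3 -0.4  0.3] w 0.0256
(0.534, -0.352, 0.14, 40) -> [-0.5991, 0.117, 0.0942] [0.001, -0.0, 0.758]
```

send_rows(commands=[-0.04,0.01,0,0,0,0.06,-0.5,-0.09,0.02,0,0,0,0.14,-1,-0.145,0.03,0.01,0,0,0.22,-1,-0.2,0.04,0.02,0,0,0.3,-1,-0.255,0.05,0.03,0,0,0.38,-1,-0.31,0.06,0.04,0,0,0.46,-1,-0.365,0.07,0.05,0,0,0.54,-1,-0.42,0.08,0.06,0,0,0.62,-1])

```text
time_s: 47.68
tcp_pos: [0.5168, -0.1715, 0.1726]
tool_rot: [-0.0, 0.914, 0.405, -0.0]
contact_force: [2.3, 0.8, -0.3]
gripper_width: 0.0857
```

```bash
python3 - <<'E'
from h import *
tgt((.533,-.356,.1,40),(.533,-.356,-.0135,40))
E
```

```text
t 47.67 tcp [ 0.5168 -0.1715  0.1726] psi 47.8 q [ 0.37  0.41 -0.19  1.81  0.1   0.93 -0.6 ] F [ 2.3  0.8 -0.3] w 0.0857
(0.533, -0.356, 0.1, 40) -> [-0.1257, 0.136, 0.0726] [-0.0, 0.0, 0.136]
(0.533, -0.356, -0.0135, 40) -> [-0.1257, 0.1361, 0.1861] [-0.0, 0.0, 0.136]
```

send_rows(commands=[-0.035,0.038,0.02,0,0,0.06,-1,-0.07,0.076,0.04,0,0,0.136,-1,-0.105,0.114,0.06,0,0,0.136,-1,-0.126,0.136,0.075,0,0,0.136,-1,-0.126,0.136,0.08,0,0,0.136,-1,-0.126,0.136,0.1,0,0,0.136,-1])

```text
time_s: 48.42
tcp_pos: [0.533, -0.3556, 0.072]
tool_rot: [-0.0, 0.94, 0.342, 0.0]
contact_force: [1.0, 1.0, -0.6]
gripper_width: 0.0854
```

```bash
python3 - <<'E'
from h import *
tgt((.533,-.356,-.0135,40))
E
```

```text
t 48.42 tcp [ 0.533  -0.3556  0.072 ] psi 40.0 q [ 0.59  0.65 -0.13  1.67  0.1   0.83 -0.45] F [ 1.   1.  -0.6] w 0.0854
(0.533, -0.356, -0.0135, 40) -> [-0.0003, 0.0003, 0.0855] [-0.001, -0.0, -0.0]
```

send_rows(commands=[0,0,0.03,0,0,0,-1,0,0,0.06,0,0,0,-1,0,0,0.08,0,0,0,-1,0,0,0.0855,0,0,0,0,0,0,0.0855,0,0,0,0.4,0,0,0.0855,0,0,0,0.4,0,0,0.0855,0,0,0,0.4])

```text
time_s: 49.3
tcp_pos: [0.5335, -0.3558, -0.0126]
tool_rot: [0.0, 0.94, 0.342, 0.0]
contact_force: [-0.7, -0.2, -0.9]
gripper_width: 0.0261
```

send_rows(commands=[0,0,0,0,0,0,1,0,0,0,0,0,0,1,0,0,0,0,0,0,1,0,0,0,0,0,0,1])

```text
time_s: 49.8
tcp_pos: [0.5336, -0.3559, -0.0124]
tool_rot: [0.0, 0.94, 0.342, 0.001]
contact_force: [-1.3, -0.5, 3.9]
gripper_width: 0.0102
```

```bash
python3 - <<'E'
from h import *
state(); s=snap('scene'); grid(s['pixels'][:,:,::-1],140,250,90,80,8,'C3.png',10)
E
```

```text
t 49.8 tcp [ 0.5336 -0.3559 -0.0124] psi 40.0 q [ 0.58  0.75 -0.11  1.73  0.13  0.66 -0.47] F [-1.3 -0.5  3.9] w 0.0102
```

View pics/C3.png

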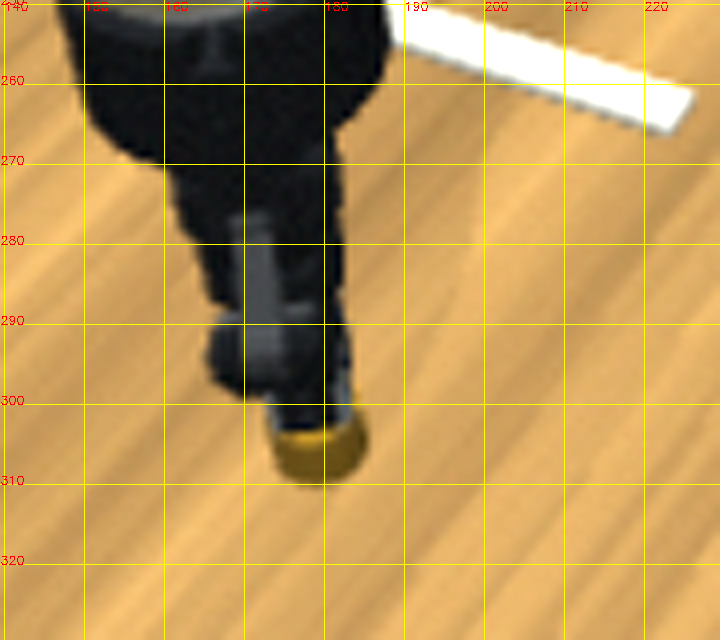

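send_rows(commands=[0,0,-0.02,0,0,0,1,0,0,-0.07,0,0,0,1,0,0,-0.13,0,0,0,1,0,0,-0.19,0,0,0,1,0,0,-0.25,0,0,0,1,0,0,-0.255,0,0,0,1])

```text
time_s: 50.6
tcp_pos: [0.5352, -0.3569, 0.2475]
tool_rot: [0.003, 0.94, 0.342, 0.003]
contact_force: [0.1, 0.1, -1.4]
gripper_width: 0.0106
```

```bash
python3 - <<'E'
from h import *
tgt((.5,-.05,.24,60),(.4450,.2627,.24,83.4))
E
```

```text
t 50.6 tcp [ 0.5352 -0.3569  0.2475] psi 40.0 q [ 0.6   0.49 -0.14  1.46  0.07  1.19 -0.42] F [ 0.1  0.1 -1.4] w 0.0106
(0.5, -0.05, 0.24, 60) -> [0.1702, -0.2579, 0.0059] [0.009, -0.002, -0.35]
(0.445, 0.2627, 0.24, 83.4) -> [0.3289, -0.5328, 0.0041] [0.009, -0.0, -0.758]
```

send_rows(commands=[0.025,-0.035,0,0.002,0,-0.05,1,0.055,-0.08,0,0.004,0,-0.12,1,0.085,-0.125,0.002,0.006,0,-0.19,1,0.115,-0.17,0.004,0.008,0,-0.26,1,0.145,-0.215,0.005,0.009,0,-0.33,1,0.17,-0.26,0.005,0.009,0,-0.4,1,0.195,-0.305,0.005,0.009,0,-0.47,1,0.22,-0.35,0.005,0.009,0,-0.54,1])

```text
time_s: 51.6
tcp_pos: [0.4778, 0.054, 0.2393]
tool_rot: [-0.0, 0.814, 0.581, -0.0]
contact_force: [1.1, 0.6, -0.2]
gripper_width: 0.0102
```

```bash
python3 - <<'E'
from h import *
tgt((.4450,.2627,.24,83.4))
E
```

```text
t 51.6 tcp [0.4778 0.054  0.2393] psi 71.0 q [ 0.1   0.26 -0.4   1.85  0.12  1.05 -0.68] F [ 1.1  0.6 -0.2] w 0.0102
(0.445, 0.2627, 0.24, 83.4) -> [0.1867, -0.0988, -0.0006] [-0.001, -0.0, -0.216]
```

send_rows(commands=[0.04,-0.021,0,0,0,-0.05,1,0.08,-0.042,0,0,0,-0.1,1,0.12,-0.063,0,0,0,-0.16,1,0.155,-0.082,0,0,0,-0.216,1,0.178,-0.094,0,0,0,-0.216,1,0.187,-0.099,0,0,0,-0.216,1,0.187,-0.099,0,0,0,-0.216,1])

```text
time_s: 52.48
tcp_pos: [0.4446, 0.2627, 0.2388]
tool_rot: [-0.0, 0.746, 0.666, -0.001]
contact_force: [0.9, -1.0, -1.1]
gripper_width: 0.0102
```

```bash
python3 - <<'E'
from h import *
p,_=state(); lat(p); tgt((.4450,.2627,.139,83.4)); t=snap('top'); grid(t['pixels'][:,:,::-1],100,170,100,80,7,'D1.png',10)
s=snap('scene'); grid(s['pixels'][:,:,::-1],230,40,100,90,7,'D3.png',10)
E
```

```text
t 52.48 tcp [0.4446 0.2627 0.2388] psi 83.5 q [-0.24  0.33 -0.52  1.77  0.18  1.09 -0.94] F [ 0.9 -1.  -1.1] w 0.0102
lat 0.4116 along 0.3119
t 52.48 tcp [0.4446 0.2627 0.2388] psi 83.5 q [-0.24  0.33 -0.52  1.77  0.18  1.09 -0.94] F [ 0.9 -1.  -1.1] w 0.0102
(0.445, 0.2627, 0.139, 83.4) -> [0.0001, 0.0005, 0.0998] [-0.002, 0.0, 0.001]
```

View pics/D1.png

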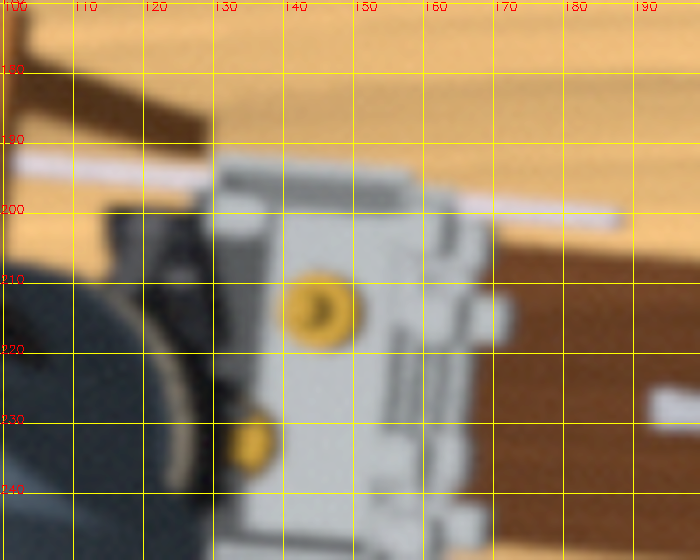

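View pics/D3.png

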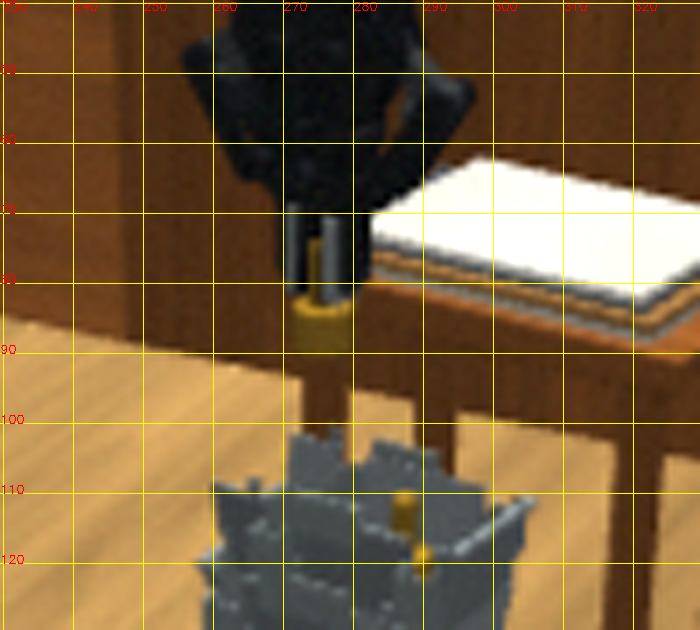

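send_rows(commands=[0,0,0.03,0,0,0,1,0,0,0.06,0,0,0,1,0,0,0.085,0,0,0,1,0,0,0.095,0,0,0,1,0,0,0.1,0,0,0,1,0,0,0.1015,0,0,0,1,0,0,0.1015,0,0,0,1])

```text
time_s: 53.45
tcp_pos: [0.4455, 0.2617, 0.1381]
tool_rot: [0.0, 0.747, 0.665, -0.0]
contact_force: [-0.2, -0.4, -1.0]
gripper_width: 0.0106
```

send_rows(commands=[0,0,0.001,0,0,0,1,0,0,0.002,0,0,0,1])

```text
time_s: 53.7
tcp_pos: [0.4456, 0.2618, 0.1364]
tool_rot: [0.0, 0.747, 0.665, 0.0]
contact_force: [-0.5, 0.1, -0.0]
gripper_width: 0.0105
```

send_rows(commands=[0,0,0.001,0,0,0,1,0,0,0.001,0,0,0,0.5,0,0,0.001,0,0,0,0.5,0,0,0.001,0,0,0,0.5,0,0,-0.02,0,0,0,0.5,0,0,-0.06,0,0,0,0.5,0,0,-0.1,0,0,0,0.5])

```text
time_s: 54.58
tcp_pos: [0.4453, 0.2617, 0.2375]
tool_rot: [-0.0, 0.747, 0.665, -0.0]
contact_force: [0.8, 0.3, -0.0]
gripper_width: 0.0212
```

```bash
python3 - <<'E'
from h import *
p,_=state(); t=snap('top'); grid(t['pixels'][:,:,::-1],100,170,100,80,7,'E1.png',10)
s=snap('scene'); grid(s['pixels'][:,:,::-1],230,40,100,90,7,'E3.png',10)
cv2.imwrite('pics/E4.png',cv2.resize(t['pixels'][:,:,::-1],(800,600)))
print('handle top from pixel', )
E
```

```text
t 54.58 tcp [0.4453 0.2617 0.2375] psi 83.3 q [-0.24  0.33 -0.52  1.77  0.19  1.08 -0.94] F [ 0.8  0.3 -0. ] w 0.0212
handle top from pixel
```

View pics/E1.png

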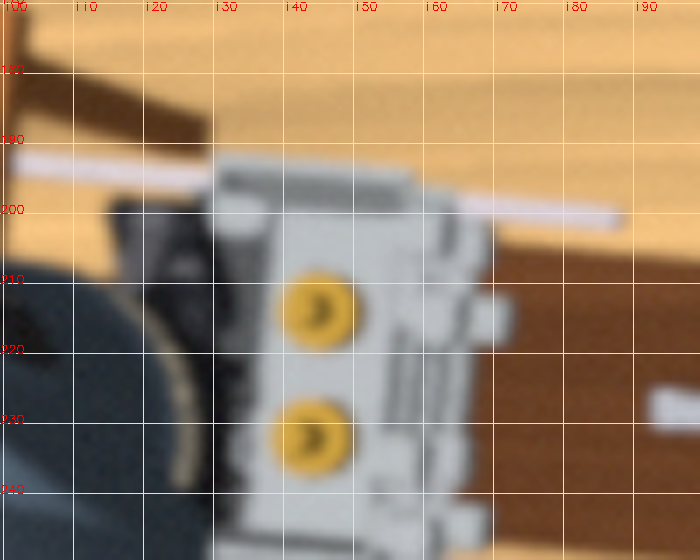

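View pics/E3.png

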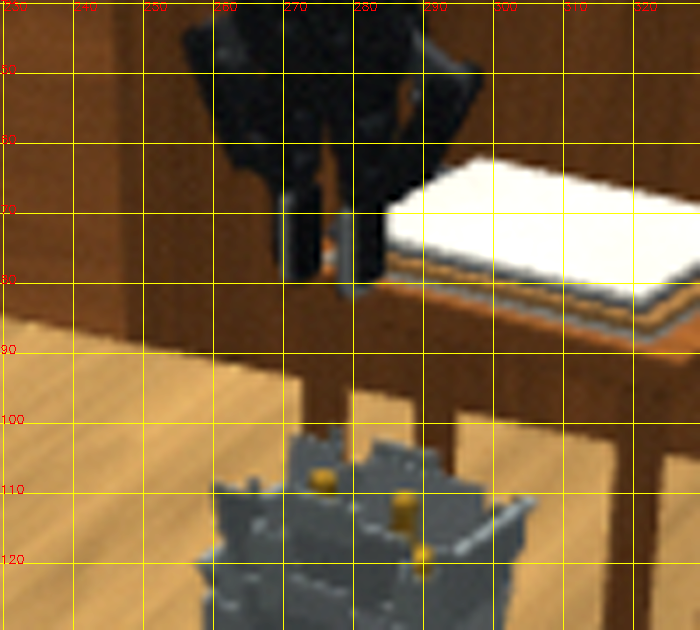

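View pics/E4.png

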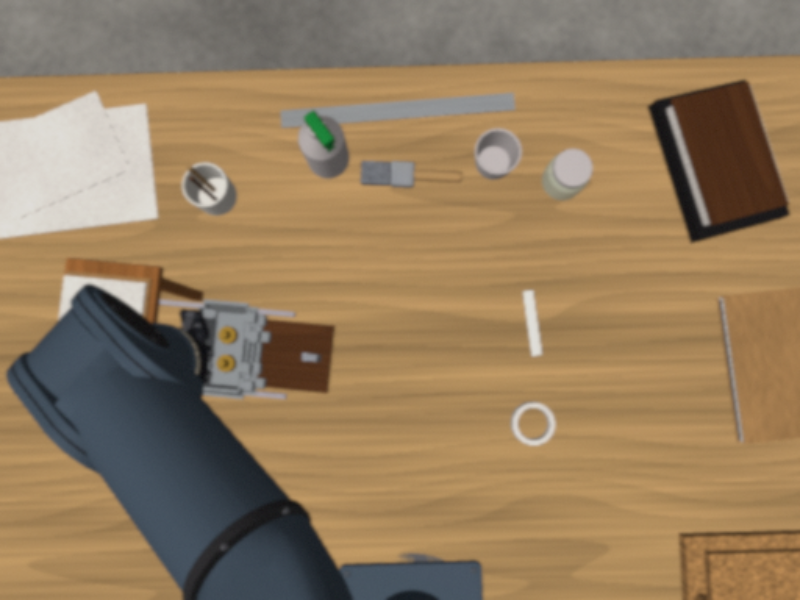

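```bash
python3 - <<'E'
from h import *
tgt((.4463,.0995,.23,83.4),(.4463,.0995,.0105,83.4))
E
```

```text
t 54.67 tcp [0.4472 0.2634 0.2404] psi 83.3 q [-0.24  0.33 -0.52  1.77  0.19  1.08 -0.94] F [-0.5  0.  -0.6] w 0.0215
(0.4463, 0.0995, 0.23, 83.4) -> [-0.1629, 0.0181, 0.0098] [0.006, -0.004, -0.001]
(0.4463, 0.0995, 0.0105, 83.4) -> [-0.1639, 0.0169, 0.2292] [0.006, -0.004, -0.001]
```

send_rows(commands=[-0.04,0.004,0,0,0,0,0.5,-0.09,0.01,0,0.003,-0.002,0,1,-0.135,0.015,0.005,0.006,-0.004,0,1,-0.163,0.018,0.01,0.006,-0.004,0,1,-0.163,0.018,0.06,0.006,-0.004,0,1,-0.163,0.018,0.11,0.006,-0.004,0,1,-0.163,0.017,0.16,0.006,-0.004,0,1,-0.163,0.017,0.2,0.006,-0.004,0,1])

```text
time_s: 55.68
tcp_pos: [0.4455, 0.1001, 0.0377]
tool_rot: [-0.001, 0.747, 0.665, -0.0]
contact_force: [0.7, -0.2, 0.6]
gripper_width: -0.0
```

```bash
python3 - <<'E'
from h import *
tgt((.4463,.0995,.0105,83.4))
s=snap('scene'); grid(s['pixels'][:,:,::-1],210,90,110,100,6.5,'F3.png',10)
E
```

```text
t 55.67 tcp [0.4455 0.1001 0.0377] psi 83.3 q [-0.07  0.51 -0.36  2.17  0.36  0.52 -0.82] F [ 0.7 -0.2  0.6] w -0.0
(0.4463, 0.0995, 0.0105, 83.4) -> [-0.0005, 0.001, 0.0272] [-0.002, -0.0, -0.001]
```

View pics/F3.png

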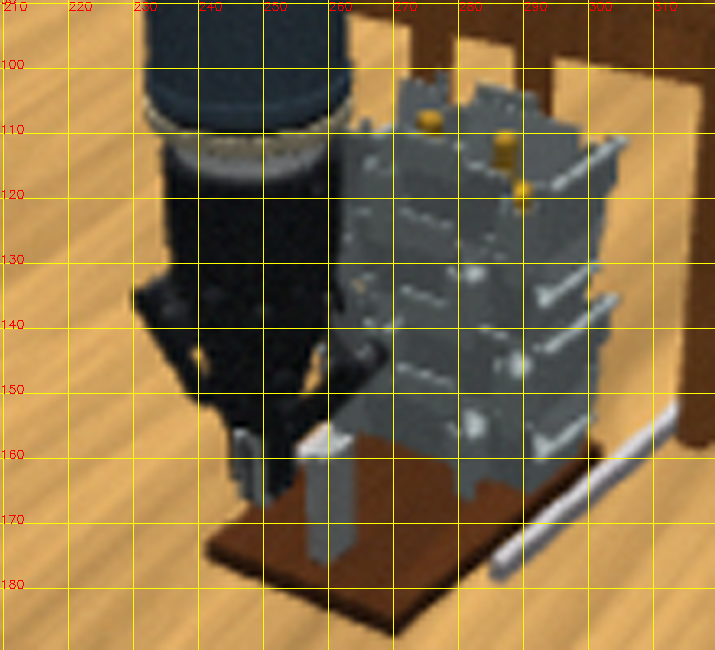

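send_rows(commands=[0,0.001,0.015,0,0,0,1,0,0.001,0.027,0,0,0,1,0.005,0.001,0.027,0,0,0,1,0.012,0.001,0.027,0,0,0,1,0.02,0.001,0.027,0,0,0,1,0.026,0.001,0.027,0,0,0,1])

```text
time_s: 56.48
tcp_pos: [0.4476, 0.1264, 0.0076]
tool_rot: [-0.002, 0.747, 0.665, -0.002]
contact_force: [-0.4, -0.0, -0.5]
gripper_width: 0.0002
```

send_rows(commands=[0.004,0,0,0,0,0,1,0.01,0,0,0,0,0,1,0.018,0,0,0,0,0,1,0.026,0,0,0,0,0,1,0.034,0,0,0,0,0,1,0.042,0,0,0,0,0,1,0.048,0,0,0,0,0,1,0.052,0,0,0,0,0,1])

```text
time_s: 57.48
tcp_pos: [0.4537, 0.1784, 0.0076]
tool_rot: [-0.002, 0.747, 0.665, -0.002]
contact_force: [1.3, -2.0, 0.8]
gripper_width: 0.0002
```

```bash
python3 - <<'E'
from h import *
p,_=state(); lat(p)
s=snap('scene'); grid(s['pixels'][:,:,::-1],210,90,110,100,6.5,'G3.png',10)
t=snap('top'); grid(t['pixels'][:,:,::-1],90,160,130,110,6,'G1.png',10)
E
```

```text
t 57.48 tcp [0.4537 0.1784 0.0076] psi 83.4 q [-0.25  0.59 -0.32  2.12  0.37  0.49 -0.96] F [ 1.3 -2.   0.8] w 0.0002
lat 0.4303 along 0.2293
```

View pics/G3.png

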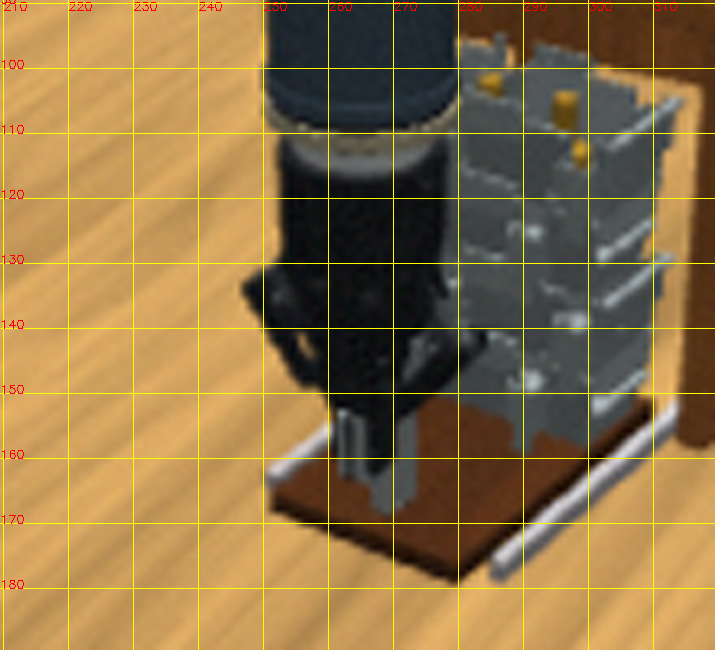

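send_rows(commands=[0.005,0,0,0,0,0,1,0.012,0,0,0,0,0,1,0.02,0,0,0,0,0,1,0.028,0,0,0,0,0,1,0.036,0,0,0,0,0,1,0.043,0,0,0,0,0,1,0.049,0,0,0,0,0,1,0.054,0,0,0,0,0,1])

```text
time_s: 58.58
tcp_pos: [0.4599, 0.2329, 0.0076]
tool_rot: [-0.002, 0.746, 0.665, -0.002]
contact_force: [2.1, -2.5, 0.5]
gripper_width: -0.0
```

send_rows(commands=[0.004,0,0,0,0,0,1,0.008,0,0,0,0,0,1,0.01,0,0,0,0,0,1])

```text
time_s: 58.95
tcp_pos: [0.461, 0.2431, 0.0076]
tool_rot: [-0.002, 0.746, 0.665, -0.002]
contact_force: [0.1, -2.2, -0.1]
gripper_width: -0.0001
```

```bash
python3 - <<'E'
from h import *
p,_=state(); lat(p)
s=snap('scene'); grid(s['pixels'][:,:,::-1],230,70,110,100,6.5,'H3.png',10)
E
```

```text
t 58.95 tcp [0.461  0.2431 0.0076] psi 83.4 q [-0.36  0.62 -0.31  2.03  0.35  0.54 -1.04] F [ 0.1 -2.2 -0.1] w -0.0001
lat 0.4301 along 0.2943
```

View pics/H3.png

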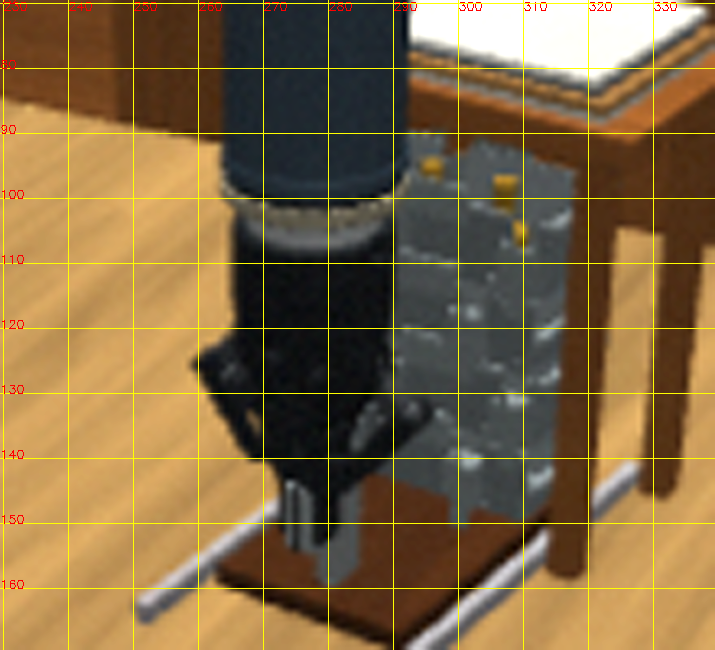

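send_rows(commands=[0.003,0,0,0,0,0,1,0.006,0,0,0,0,0,1,0.008,0,0,0,0,0,1,0.008,0,0,0,0,0,1])

```text
time_s: 59.5
tcp_pos: [0.4619, 0.2519, 0.0077]
tool_rot: [-0.003, 0.746, 0.666, -0.001]
contact_force: [-0.3, 0.1, -0.8]
gripper_width: 0.0003
```

send_rows(commands=[0.002,0,0,0,0,0,1,0.004,0,0,0,0,0,1,0.004,0,0,0,0,0,1])

```text
time_s: 59.88
tcp_pos: [0.4621, 0.2544, 0.0077]
tool_rot: [-0.002, 0.746, 0.665, -0.002]
contact_force: [-0.1, -6.2, 3.8]
gripper_width: 0.0
```

send_rows(commands=[0.002,0,0,0,0,0,1,0.004,0,0,0,0,0,1,0.004,0,0,0,0,0,1])

```text
time_s: 60.25
tcp_pos: [0.462, 0.2541, 0.0076]
tool_rot: [-0.0, 0.747, 0.664, -0.005]
contact_force: [-1.1, -13.5, 8.9]
gripper_width: -0.0001
```

send_rows(commands=[-0.01,0,0,0,0,0,1,-0.04,0,0,0,0,0,1,-0.09,0,0,0,0,0,1,-0.14,0,-0.01,0,0,0,1,-0.17,0,-0.05,0,0,0,1,-0.2,0,-0.1,0,0,0,1,-0.24,0.02,-0.15,0,0,0,1,-0.29,0.04,-0.2,0,0,0,1])

```text
time_s: 61.25
tcp_pos: [0.4668, -0.027, 0.2008]
tool_rot: [0.0, 0.747, 0.665, -0.004]
contact_force: [1.7, -1.0, -0.2]
gripper_width: -0.0002
```

send_rows(commands=[-0.05,0.02,0,0,0,0,1,-0.1,0.03,0,0,0,0,1,-0.15,0.04,0,0,0,0,1,-0.2,0.05,0,0,0,0,1,-0.2,0.05,0,0,0,0,1])

```text
time_s: 61.88
tcp_pos: [0.4926, -0.2359, 0.2012]
tool_rot: [0.0, 0.749, 0.663, -0.005]
contact_force: [-0.7, 0.1, 0.3]
gripper_width: -0.0002
```

```bash
python3 - <<'E'
from h import *
p,_=state()
s=snap('scene'); grid(s['pixels'][:,:,::-1],230,60,120,110,6,'I3.png',10)
t=snap('top'); grid(t['pixels'][:,:,::-1],20,150,190,130,4.2,'I1.png',10); cv2.imwrite('pics/I4.png',cv2.resize(t['pixels'][:,:,::-1],(800,600)))
E
```

```text
t 61.88 tcp [ 0.4926 -0.2359  0.2012] psi 83.0 q [ 0.63  0.4  -0.39  1.76  0.19  1.02  0.04] F [-0.7  0.1  0.3] w -0.0002
```

View pics/I3.png

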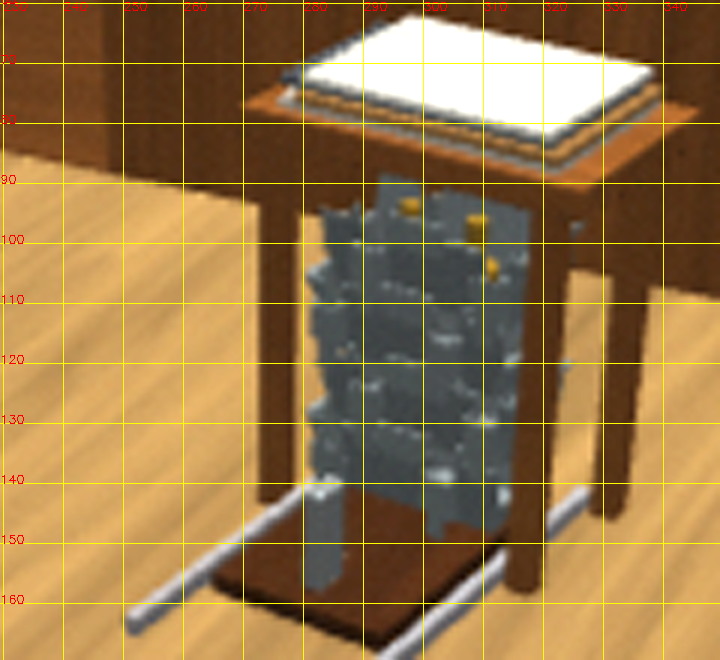

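View pics/I1.png

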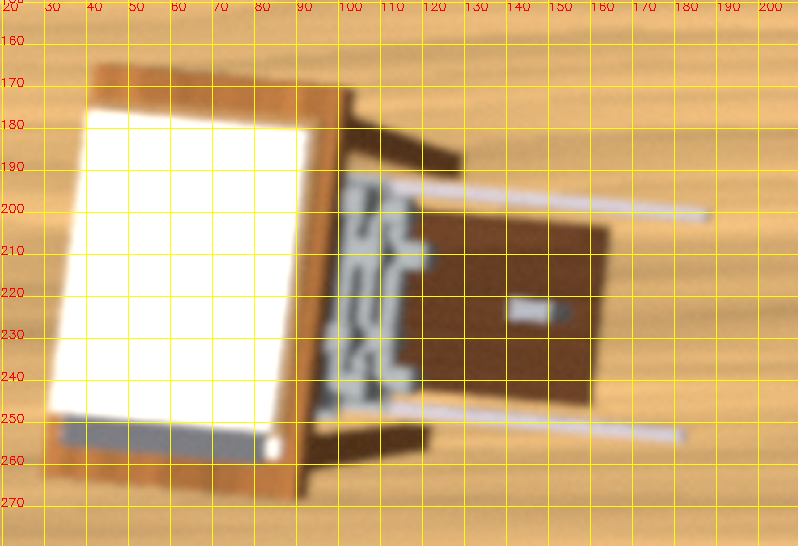

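View pics/I4.png

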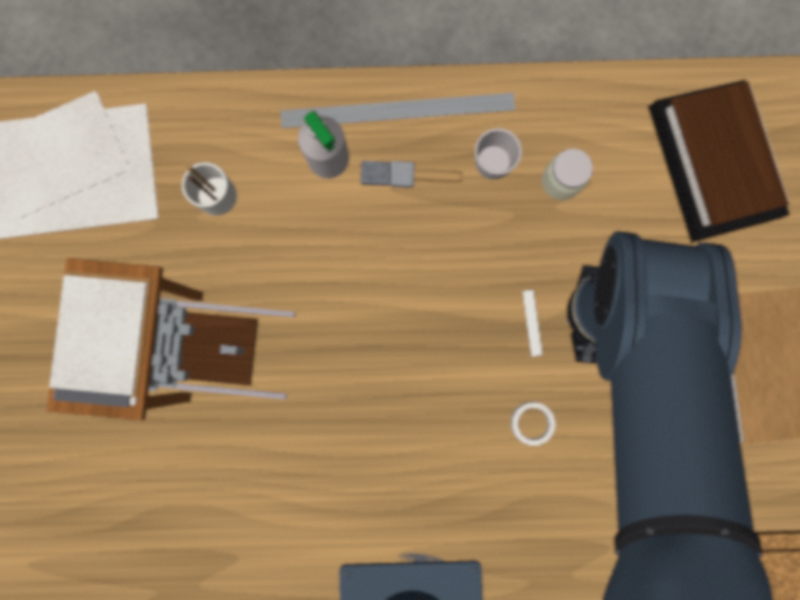

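```bash
python3 - <<'E'
from h import *
t=snap('top'); y=np.array([.1146,.9934])
a=ray(t,145.7,223.3,.074)[:2]; b=ray(t,198,228.5,.074)[:2]; print('travel by tab',(a-b)@y)
c=(ray(t,163.8,203,.014)+ray(t,160.3,246,.014))[:2]/2; d=(ray(t,213.3,208,.014)+ray(t,209.5,251,.014))[:2]/2; print('by board',(c-d)@y)
state()
E
```

```text
travel by tab 0.12921578507727305
by board 0.127918447311949
t 62.02 tcp [ 0.4934 -0.2303  0.2017] psi 83.4 q [ 0.62  0.4  -0.4   1.76  0.18  1.02  0.04] F [-0.1  0.7 -1.1] w 0.0002
```

Travel from stop to stop measures 0.128–0.129 m, close to the full 0.13 m, so the runner is home. Handing in.

```bash
python3 -c "
from h import *
print(order.sign_off())"
```

```text
the job is handed in; nothing more can be done
None
```

The job is done and handed in at about 62 s. I pulled the runner out to its stop and stacked the three loose totes end for end on the fixed one. Both brass weights (only two were present) went into the top tote, one of them after it had been knocked aside. I then pushed the runner home by its tab and moved the arm clear.

**Last checks:**
- **Totes:** each one touched down within about 1 mm of its expected 42 mm step, and the last pictures show a level stack under the board.
- **Weights:** both stood upright in the top tote before the push, and still show there after it.
- **Runner:** it reached a hard stop, and the camera measured 0.128–0.129 m of travel between stops, against 0.130 m nominal.
- **Other things on the bench:** none had visibly moved in the last top view.

**What failed or disagreed:**
- **First grip:** my first grip on the tab closed above it. The reported tool tip reads about 34.5 mm lower than the real one. I found this by touching the table and corrected for it afterwards.
- **Pull-out:** the tool moved 118 mm but the runner only about 109 mm, because the grip slipped at the stop with about 56 N. By the camera, the runner had started about 18–20 mm out.

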